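# Flat anvil from the back of the caddy to the comparator stand

## Robot

A 7-joint arm with a two-finger parallel gripper is mounted at the origin on a cart in front of the work surface, level with it; the furniture and walls round the work are solid. World frame = base frame: x ahead of the robot, y to its left, z up, the work surface at z = 0. Lengths are in m, angles in degrees, forces in N, time in s.
With the tool pointing down it reaches from about 0.35 to 0.9 m from the base axis. Payload 19.9 kg.
Tool frame: the origin (TCP) lies midway between the tips of the shut fingers; the grasp point (between the pads) lies 19 mm behind it (grip_point_offset is the distance from the TCP to the grasp point, in m); z points along the fingers, y is the direction in which the jaws open and shut (so a half turn about z gives the same grasp; the last joint's range is limited). The gripper opens to 94 mm and grips with 3 to 60 N. Pads are 16 mm wide; open, the fingers measure 119 mm over their backs; the gripper's body (75 mm by 177 mm) begins 78 mm behind the grasp point.
Start: joints at [70.846, 23.915, -0.59, 92.452, 0.269, 63.638, -3.037], TCP at [0.18, -0.598, 0.205] pointing down, gripper open.
Joint ranges: [-161.28, 161.28], [-22.2, 115.67], [-73.04, 71.86], [3.21, 147.25], [-68.34, 248.33], [10.77, 114.83], [-161.83, 161.83]. Speed limits (degrees/s): [108.29, 108.29, 136.94, 136.94, 172.46, 172.46, 172.46].

## Interface

Orientations are given as [roll, pitch, yaw] about the fixed x, y, z axes, in that order (R = Rz(yaw) Ry(pitch) Rx(roll)).
In Python, from cell import get_state, capture, get_calibration, finish_job, grip_point_offset gives the robot as it stands. The module is installed in compiled form; this text tells all that it offers.
- The arm moves only by the tool drive_tool, never from a script. Its argument "targets" is a list of rows, each an object with "offset": the shift along the tool's x, y, z in cm, a list of three; "turn": the turn, a rotation vector about the tool's x, y, z in rad, a list of three; "gripper": the opening, from -1 (shut) to 1 (fully open). A call has 1 to 12 rows; each row is the pose to reach, as a shift and turn from the pose commanded when the call began, along the tool's axes at that moment; what a row does not reach only later rows make up. A row lasts 1/8 s, in which the tool goes at most 62.5 mm and 10.7 degrees, less where a joint would pass 70% of its speed; a pose out of reach is approached as far as the arm can. A call with a gripper value outside its range is refused whole. The fingers move at their own pace and stop on an object; the grip force is fixed at half the most. Time passes only in rows, so rows that repeat a pose let the fingers close. It gives the time, the measured TCP pose, the force and the opening at its end, in the units of the state.
- get_state(): the state, without advancing time (a new reading comes with each control period).
- capture(name): name is "scene" or "top" or "wrist"; returns the picture (420x560x3 uint8, red, green, blue); there is no depth.
- get_calibration(name): a dict with "fx", "fy", "cx", "cy" (pixels), "eye" and "attitude" of the camera in the world. Camera axes: x right, y down, z forward; pixel columns grow to the right and rows downward; lengths in m; the calibration is good to about 2 mm. A picture is of the moment at which its call begins: read the wrist's pose just before it. get_calibration takes no time and is no camera call; for the wrist camera it gives the pose at the moment of the call.
- finish_job(): hands the job in, once; it reports no verdict.
The state is a dict: "time_s": time; "joint_positions": joint angles; "dq": joint speeds; "tau": joint torques, N m; "tool_pos": TCP position; "tool_rot": TCP orientation; "force": force on the tool from outside, world axes, zero at the start; "torque": the same for the moment, N m; "gripper_width": opening from 0.0 (shut) to 1.0 (fully open).
Only numpy, scipy, OpenCV 4.12 (cv2) and the standard library are available. Lean on these libraries where they do the work, as an engineer would, in place of code of your own. Each camera call takes 0.05 s, during which the arm holds its last target.

## Task

The comparator stand needs its flat anvil, which hangs in the back row of the wooden caddy behind the tall things. Lift out the two tall things that stand next to it in the front row and stand them upright on the rubber mat, then fit the flat anvil into the empty socket of the comparator base so that it sits fully home. Put the tall things back, each upright in the pocket it came from, and leave the spot anvil in its bore.

Things in the scene. Friction and masses are not known exactly. Their poses are not given: they have to be found in the camera images.
- caddy: Fixed wooden caddy, 136 (x) by 254 (y) by 30 mm high; origin under its centre, x to its back. Front row, x = -25: three equal pockets, 58 mm wide, 16 deep, at y = 84, 0, -84, with the three tall things. Back row, x = 17: two bores, 26 mm wide, 16 deep, at y = 42, -42, with the two anvils, each 59 mm from two pockets, so the hand has no room until these are empty. Which is where changes.
- oil_bottle_mid (a point): Oil bottle: cream plastic, body 42 mm diameter up to 84 mm, above it a red cap 24 mm in diameter from 84 to 99 mm, then a thin spout to 118 mm; 0.1 kg. The point lies on its axis half-way up, 59 mm above its underside; z along the axis, up. Take it by the red cap (centre 32 mm above this point) or high on the body.
- cleaner_can_mid (a point): Cleaner can: plain aluminium body 48 mm in diameter up to 83 mm, grey cap 43 mm in diameter from 83 to 110 mm (its flat top); about 0.25 kg. The point lies on its axis half-way up, 55 mm above its underside; z up. Take it by the cap.
- master_mid (a point): Setting master: solid ground-steel cylinder, 45 mm diameter, 105 mm high, with a shallow waist (39 mm) between 27 and 73 mm; about 0.7 kg. The point lies on its axis half-way up, 52.5 mm above its underside; z up. Take it by its upper band (74 to 105 mm).
- flat_anvil_mid (a point): Flat anvil, the one to fetch: steel mushroom, plain flat head 50 mm in diameter and 15 mm thick on a shank 20 mm in diameter and 13 mm long; 0.2 kg. The point lies on its axis half-way up, 14 mm above the foot and 14 below the top; z up. In the caddy and when seated the underside of the head (1 mm below the point) rests on the surface round the bore. Take it across the head.
- spot_anvil_mid (a point): Spot anvil, to be left alone: the same shank and a flat 50 mm head, but with a raised pointed boss in the middle (11 mm wide at the tip), 40 mm in all. The point lies on its axis half-way up, 20 mm above the foot of the shank; z up.
- mat_top (a point): Centre of the top face of the fixed ribbed black rubber mat, 84 mm (its x) by 180 mm (its y), 3 mm thick, lying flat on the bench: the place to park the tall things; z up. Close behind the mat and the comparator stands a tall testing machine on a black plinth 92 mm high (its front edge runs about 0.45 to 0.55 m ahead of the base): carry things past in front of it.
- socket (a point): Socket of the fixed comparator stand: centre of the mouth of a 26 mm bore, 18 mm deep with a 3 mm chamfer, in the level top of its grey cast base (82 by 170 mm, top 40 mm above the bench); z up. The column (22 mm thick, up to 160 mm above the bench) stands 108 mm from it towards +y of this frame; its arm with the dial (to 190 mm) is swung away to +x.
Mind the look-alikes: they are no part of the job. What is shaped like the part that bears oil_bottle_mid but pink is not meant.

How it is judged:
By the outcome, as a careful person would: the job done as asked, in the order asked, and still so for the second after the job is handed in, with the robot touching nothing.
It also fails if it takes over 125 s, if anything falls off the work surface, if the arm or the gripper's body presses on something with over 40 N, if the wrist force passes 120 N, or if a joint passes its speed limit or range.

## Working session

There is one attempt and no reset: what is moved stays moved. The work goes in short steps, Python scripts to look and compute and a tool call to move; the robot and the scene stay as the last step left them, time stands still between calls to the robot, and variables do not carry over. Pictures are saved under pics/ and viewed, and the job is handed in when it is done.

Besides the shell and the picture viewer there is one more tool, called after "Request:" as a command line: name --argument value ..., lists and objects as JSON in quotes. drive_tool: Moves the arm, as the interface text tells. Its arguments: {"type":"object","properties":{"targets":{"type":"array"}},"required":["targets"]}

```bash
mkdir -p pics; ls
python3 - <<'E'
from cell import *
import cv2
s=get_state();print(s)
print(grip_point_offset)
for n in ["scene","top","wrist"]:
    print(n,get_calibration(n))
    cv2.imwrite(f"pics/{n}0.png",cv2.cvtColor(capture(n),cv2.COLOR_RGB2BGR))
E
```

```text
pics
{'time_s': 0.0, 'joint_positions': array([70.84562194, 23.9437058 , -0.58922511, 92.48292792,  0.26764812,
       63.64118876, -3.03747714]), 'dq': array([-0.0990973 ,  0.01661229,  0.00340499, -0.06362186,  0.00834763,
       -0.00340924, -0.01446367]), 'tau': array([-8.69988562e-04, -8.51243234e+01,  6.38551041e-01, -4.25981820e+01,
       -4.88980429e-02,  1.87395309e-02,  1.40868237e-04]), 'tool_pos': array([ 0.18027965, -0.59805143,  0.20489163]), 'tool_rot': array([-1.79933672e+02,  4.07635834e-03,  1.67745374e+01]), 'force': array([-0.4551864 ,  0.042195  ,  0.61265988]), 'torque': array([ 0.02615087, -0.01664287,  0.0442427 ]), 'gripper_width': 1.0056065660560018}
0.0188
scene {'fx': 439.6486646313338, 'fy': 439.6486646313338, 'cx': 281.54583110719744, 'cy': 217.04340903071287, 'eye': array([-0.13839782,  0.39951285,  0.84087579]), 'attitude': array([-133.30086307,    1.1018632 , -121.47047696])}
top {'fx': 530.5883646555045, 'fy': 530.5883646555045, 'cx': 281.2717367933901, 'cy': 199.84583986919947, 'eye': array([ 0.32114887, -0.02255982,  1.50489488]), 'attitude': array([-169.98484555,   -0.83359549,  -89.17277643])}
wrist {'fx': 294.7720593470927, 'fy': 294.7720593470927, 'cx': 279.0985155023424, 'cy': 208.67184207353105, 'eye': array([ 0.24326292, -0.57775293,  0.3847159 ]), 'attitude': array([ 1.66628215e+02,  9.16853728e-02, -7.32394345e+01])}
```

View pics/scene0.png

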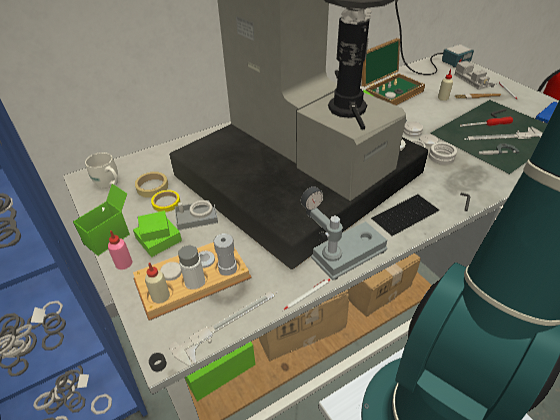

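View pics/top0.png

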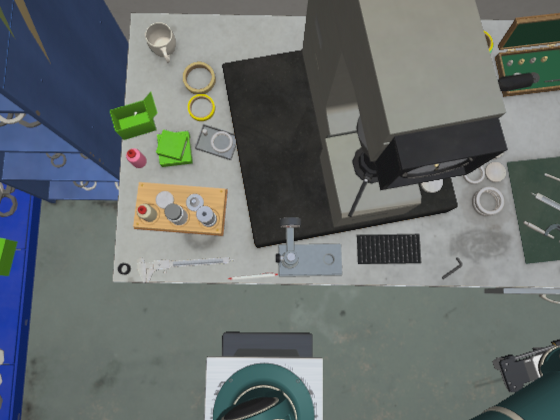

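View pics/wrist0.png

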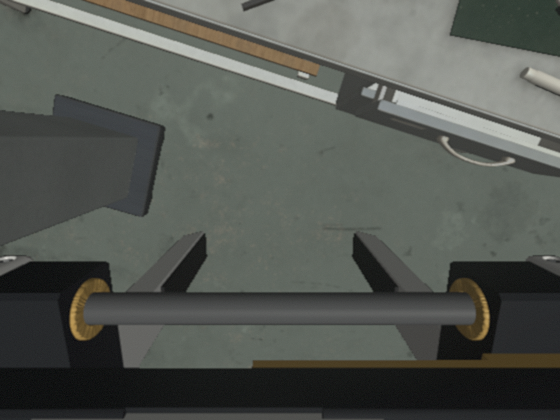

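Run:
```python
import cv2
a=cv2.imread("pics/top0.png")[175:245,125:235];b=cv2.imread("pics/scene0.png")[215:325,125:255]
cv2.imwrite("pics/z1.png",cv2.resize(a,None,fx=7,fy=7,interpolation=cv2.INTER_CUBIC))
cv2.imwrite("pics/z2.png",cv2.resize(b,None,fx=5,fy=5,interpolation=cv2.INTER_CUBIC))
c=cv2.imread("pics/top0.png")[215:285,265:430]
cv2.imwrite("pics/z3.png",cv2.resize(c,None,fx=4.8,fy=4.8,interpolation=cv2.INTER_CUBIC))
```

```text
(no output)
```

View pics/z1.png

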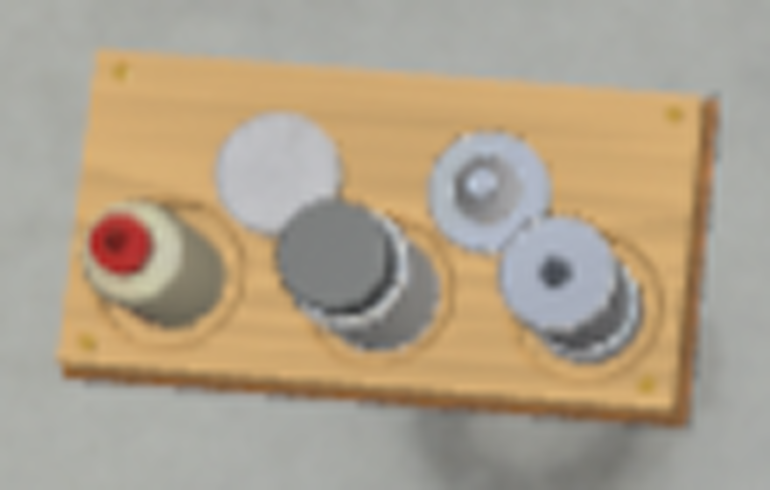

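View pics/z2.png

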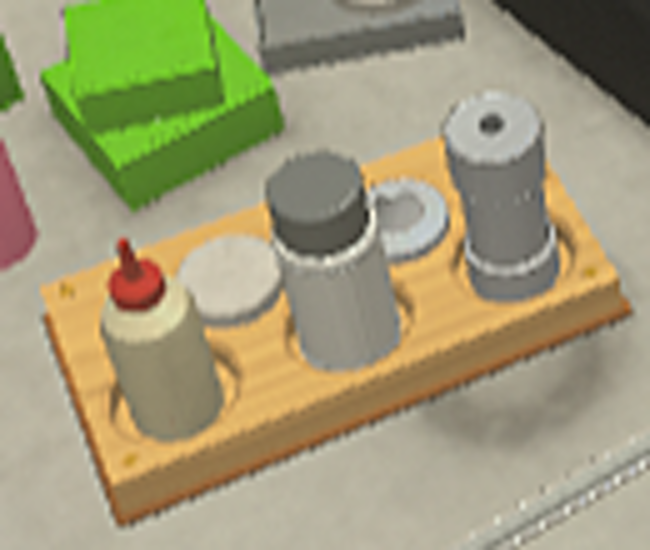

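View pics/z3.png

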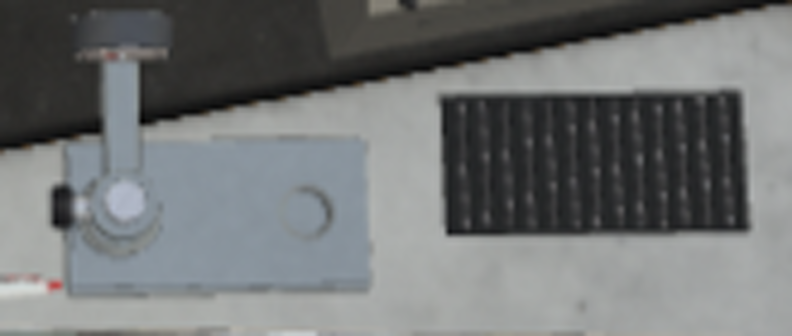

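```bash
cat > h.py <<'E'
from cell import *
import numpy as np, cv2
from scipy.spatial.transform import Rotation as R
def ray(cal,px):
    d=np.array([(px[0]-cal['cx'])/cal['fx'],(px[1]-cal['cy'])/cal['fy'],1.])
    return cal['eye'],R.from_euler('xyz',cal['attitude'],degrees=True).as_matrix()@d
def onz(cal,px,z):
    e,d=ray(cal,px); return (e+d*(z-e[2])/d[2])[:2]
def proj(cal,P):
    p=R.from_euler('xyz',cal['attitude'],degrees=True).as_matrix().T@(np.asarray(P)-cal['eye'])
    return np.array([cal['cx']+cal['fx']*p[0]/p[2],cal['cy']+cal['fy']*p[1]/p[2]])
def save(n,im): cv2.imwrite(n,cv2.cvtColor(im,cv2.COLOR_RGB2BGR))
def off(dx,dy,dz):
    """world shift (m) -> tool cm"""
    M=R.from_euler('xyz',get_state()['tool_rot'],degrees=True).as_matrix()
    return np.round(100*M.T@np.array([dx,dy,dz]),2)
E
python3 - <<'E'
from h import *
np.set_printoptions(precision=4,suppress=True)
t=get_calibration("top");s=get_calibration("scene")
Z=lambda u,v:(u/7+125,v/7+175)
Z2=lambda u,v:(u/5+125,v/5+215)
Z3=lambda u,v:(u/4.8+265,v/4.8+215)
c=[onz(t,Z(*p),.03) for p in [(97,50),(708,97),(675,412),(62,358)]]
for i in range(4): print("corner",c[i],np.linalg.norm(c[i]-c[i-1]))
print("ctr",np.mean(c,0)); 
x=(c[0]+c[1]-c[2]-c[3]);x/=np.linalg.norm(x);print("yaw",np.degrees(np.arctan2(x[1],x[0])))
print("flat",onz(t,Z(279,174),.045),onz(s,Z2(231,275),.045))
print("spothead",onz(t,Z(490,190),.045),onz(s,Z2(405,217),.045))
print("can",onz(t,Z(333,256),.124),onz(s,Z2(316,187),.124))
print("bottle tip",onz(t,Z(115,238),.132), onz(s,Z2(122,243),.132),"cap",onz(t,Z(121,243),.113),)
print("master",onz(t,Z(557,273),.119),onz(s,Z2(494,127),.119))
print("socket",onz(t,Z3(305,210),.04))
print("comp corners",[onz(t,Z3(*p),.04) for p in [(65,140),(370,138),(370,290),(68,292)]])
print("column",onz(t,Z3(126,200),.16))
print("dial",onz(t,Z3(120,30),.18))
print("mat",[onz(t,Z3(*p),.003) for p in [(440,97),(740,92),(748,230),(447,234)]], onz(t,Z3(594,163),.003))
E
```

```text
corner [0.6259 0.3633] 0.12555661771334553
corner [0.6108 0.1162] 0.24758584490867197
corner [0.4828 0.1251] 0.12830413565966212
corner [0.5005 0.3695] 0.24504535887047663
ctr [0.555  0.2435]
yaw -3.435873011726172
flat [0.5737 0.2842] [0.5752 0.2855]
spothead [0.5687 0.2001] [0.5643 0.2009]
can [0.5292 0.2457] [0.5318 0.2466]
bottle tip [0.5334 0.3256] [0.539 0.331] cap [0.5345 0.328 ]
master [0.5249 0.1623] [0.5271 0.1625]
socket [ 0.4177 -0.1727]
comp corners [array([ 0.4557, -0.0344]), array([ 0.4596, -0.2102]), array([ 0.3728, -0.2098]), array([ 0.3691, -0.0374])]
column [ 0.4136 -0.066 ]
dial [ 0.501  -0.0612]
mat [array([ 0.4881, -0.2567]), array([ 0.494 , -0.4354]), array([ 0.4124, -0.4376]), array([ 0.4074, -0.26  ])] [ 0.4504 -0.3475]
```

Run:
```python
from h import *
np.set_printoptions(precision=4,suppress=True)
t=get_calibration("top");s=get_calibration("scene")
print("plinth front top edge", [onz(t,p,.092) for p in [(258,245),(455,203)]],[onz(s,p,.092) for p in [(293,247),(425,150)]])
print("block bottom", [onz(s,p,.092) for p in [(297,172),(353,198),(398,165)]])
print("block top px", [onz(t,p,.25) for p in [(330,220),(420,212)]])
print("green", [onz(t,p,.04) for p in [(158,165),(190,160)]])
print("pink", onz(t,(136,157),.1))
for n,r in [("scene",(100,300,270,450)),("top",(200,290,240,470))]:
    im=cv2.imread(f"pics/{n}0.png")[r[0]:r[1],r[2]:r[3]]
    cv2.imwrite(f"pics/y{n}.png",cv2.resize(im,None,fx=3.3,fy=3.0,interpolation=cv2.INTER_CUBIC))
```

```text
plinth front top edge [array([0.4478, 0.0207]), array([ 0.5703, -0.5112])] [array([0.4465, 0.0273]), array([ 0.5645, -0.507 ])]
block bottom [array([ 0.6798, -0.1348]), array([ 0.5085, -0.1967]), array([ 0.5523, -0.3911])]
block top px [array([ 0.4961, -0.1547]), array([ 0.5191, -0.3712])]
green [array([0.6743, 0.3098]), array([0.6904, 0.2202])]
pink [0.681 0.357]
```

View pics/yscene.png

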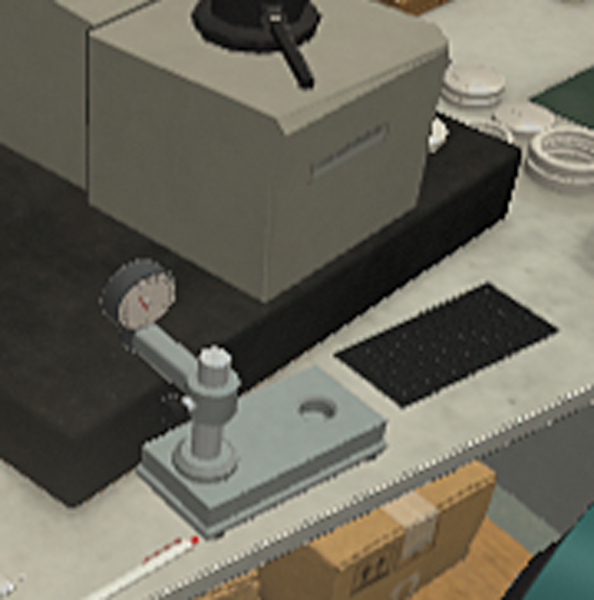

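View pics/ytop.png

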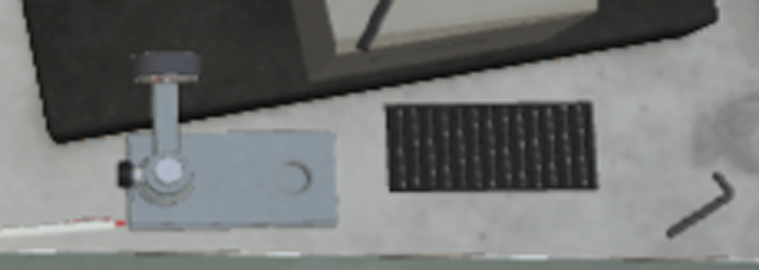

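```bash
cat >> h.py <<'E'
def go(x,y,z,yaw=None):
    s=get_state();p=s['tool_pos']
    o=off(x-p[0],y-p[1],z-p[2])
    M=R.from_euler('xyz',s['tool_rot'],degrees=True)
    t=None
    if yaw is not None: t=np.round((M.inv()*R.from_euler('xyz',[180,0,yaw],degrees=True)).as_rotvec(),3)
    print("off",o,"turn",t)
def st():
    s=get_state();print(round(s['time_s'],2),np.round(s['tool_pos'],4),np.round(s['tool_rot'],1),np.round(s['force'],1),round(s['gripper_width'],3),np.round(s['joint_positions'],0))
E
python3 - <<'E'
from h import *
go(.36,-.15,.33,75)
E
```

```text
off [ 30.14 -37.73 -12.47] turn [-1.000e-03 -0.000e+00 -1.016e+00]
```

Request:
drive_tool --targets '[{"offset": [2,-2.5,-4],"turn": [0,0,-0.05],"gripper": 1},{"offset": [5,-6,-8],"turn": [0,0,-0.15],"gripper": 1},{"offset": [8.5,-10.5,-12],"turn": [0,0,-0.28],"gripper": 1},{"offset": [12,-15,-12.5],"turn": [0,0,-0.4],"gripper": 1},{"offset": [15.5,-19.5,-12.5],"turn": [0,0,-0.55],"gripper": 1},{"offset": [19,-24,-12.5],"turn": [0,0,-0.68],"gripper": 1},{"offset": [22.5,-28.5,-12.5],"turn": [0,0,-0.8],"gripper": 1},{"offset": [26.5,-33,-12.5],"turn": [0,0,-0.92],"gripper": 1},{"offset": [30,-37.5,-12.5],"turn": [0,0,-1.02],"gripper": 1}]'

```text
time_s: 1.27
tool_pos: [0.3598, -0.1508, 0.3305]
tool_rot: [180.0, 0.0, 75.4]
force: [1.4, -0.2, 0.7]
gripper_width: 0.999
```

Run:
```python
from h import *
st()
go(.53,.24,.33,127)
```

```text
1.27 [ 0.3598 -0.1508  0.3305] [180.    0.   75.4] [ 1.4 -0.2  0.7] 0.999 [ 48.  -7. -26. 112.  -3.  75.   8.]
off [4.21e+01 6.65e+00 4.00e-02] turn [ 0.   0.  -0.9]
```

Request:
drive_tool --targets '[{"offset": [4,0.7,0],"turn": [0,0,-0.1],"gripper": 1},{"offset": [9,1.5,0],"turn": [0,0,-0.22],"gripper": 1},{"offset": [14,2.3,0],"turn": [0,0,-0.34],"gripper": 1},{"offset": [19,3,0],"turn": [0,0,-0.46],"gripper": 1},{"offset": [24,3.8,0],"turn": [0,0,-0.58],"gripper": 1},{"offset": [29,4.6,0],"turn": [0,0,-0.7],"gripper": 1},{"offset": [34,5.4,0],"turn": [0,0,-0.8],"gripper": 1},{"offset": [38.5,6.1,0],"turn": [0,0,-0.9],"gripper": 1},{"offset": [42,6.6,0],"turn": [0,0,-0.9],"gripper": 1},{"offset": [42,6.6,0],"turn": [0,0,-0.9],"gripper": 1},{"offset": [42,6.6,0],"turn": [0,0,-0.9],"gripper": 1}]'

```text
time_s: 2.65
tool_pos: [0.5302, 0.236, 0.3302]
tool_rot: [-180.0, -0.0, 126.8]
force: [0.7, 0.4, 0.1]
gripper_width: 1.002
```

Run:
```python
from h import *
import json
st()
c=get_calibration("wrist");print(c)
np.save("w1.npy",c,allow_pickle=True)
save("pics/w1.png",capture("wrist"))
```

```text
2.65 [0.5302 0.236  0.3302] [-180.    -0.   126.8] [0.7 0.4 0.1] 1.002 [ 12.  21. -51.  88.  16.  79.  -4.]
{'fx': 294.7720593470927, 'fy': 294.7720593470927, 'cx': 279.0985155023424, 'cy': 208.67184207353105, 'eye': array([0.48957071, 0.29073722, 0.51002937]), 'attitude': array([1.66676549e+02, 3.10754333e-02, 3.67627210e+01])}
```

View pics/w1.png

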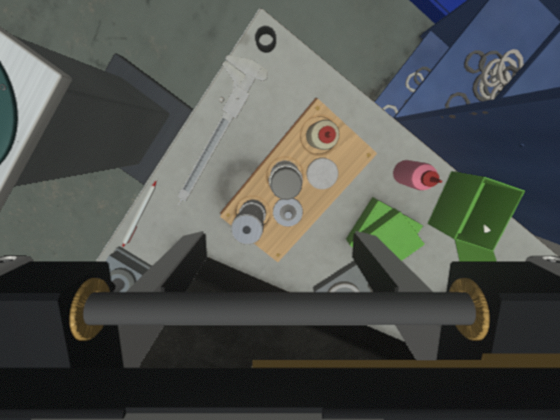

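Run:
```python
from h import *
np.set_printoptions(precision=4,suppress=True)
c=np.load("w1.npy",allow_pickle=True).item()
im=cv2.imread("pics/w1.png")
z=im[85:270,205:390]; cv2.imwrite("pics/w1z.png",cv2.resize(z,None,fx=3.2,fy=3.2,interpolation=cv2.INTER_CUBIC))
hsv=cv2.cvtColor(im,cv2.COLOR_BGR2HSV)
red=(((hsv[...,0]<8)|(hsv[...,0]>172))&(hsv[...,1]>140)).astype(np.uint8); red[:, :300]=0; red[:,350:]=0;red[:110]=0;red[160:]=0
ys,xs=np.nonzero(red);print("red",xs.mean(),ys.mean(),len(xs),xs.min(),xs.max(),ys.min(),ys.max())
print("cap",onz(c,(xs.mean(),ys.mean()),.113))
print("can",onz(c,(287,181),.124)); print("flat",onz(c,(323,173),.045)); print("spot",onz(c,(288,213),.045)); print("master",onz(c,(247,229),.119))
print([onz(c,p,.03) for p in [(318,98),(373,155),(279,258),(221,214)]])
```

```text
red 326.7074468085106 134.2872340425532 188 319 334 127 142
cap [0.5357 0.3325]
can [0.53   0.2536]
flat [0.5761 0.2901]
spot [0.5712 0.2052]
master [0.5265 0.1666]
[array([0.5007, 0.3753]), array([0.6251, 0.3606]), array([0.6101, 0.1286]), array([0.4847, 0.1337])]
```

View pics/w1z.png

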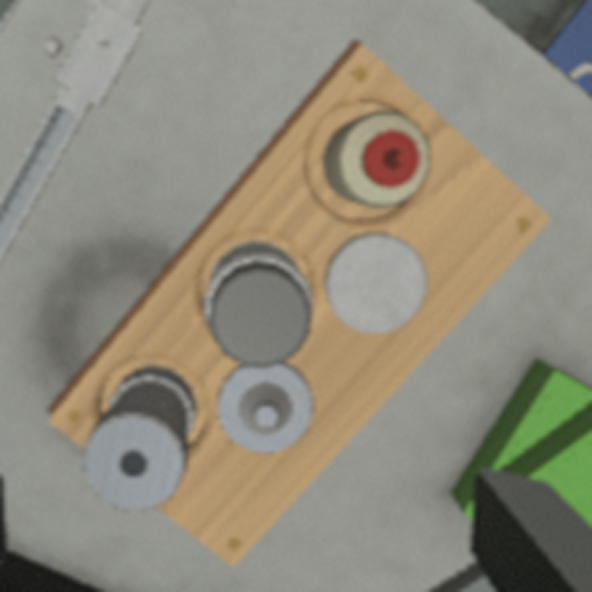

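Run:
```python
from h import *
go(.535,.330,.17,127)
```

```text
off [ 7.28  6.02 16.04] turn [-0.     0.    -0.005]
```

Request:
drive_tool --targets '[{"offset": [2.5,2,2],"turn": [0,0,0],"gripper": 1},{"offset": [5.5,4.5,6],"turn": [0,0,0],"gripper": 1},{"offset": [7.3,6,11],"turn": [0,0,0],"gripper": 1},{"offset": [7.3,6,15],"turn": [0,0,0],"gripper": 1},{"offset": [7.3,6,16],"turn": [0,0,0],"gripper": 1},{"offset": [7.3,6,16],"turn": [0,0,0],"gripper": 1}]'

```text
time_s: 3.45
tool_pos: [0.5352, 0.3302, 0.1714]
tool_rot: [180.0, 0.0, 126.7]
force: [0.1, 0.3, 1.1]
gripper_width: 1.0
```

Run:
```python
from h import *
st()
c=get_calibration("wrist")
np.save("w2.npy",c,allow_pickle=True)
save("pics/w2.png",capture("wrist"))
p=get_state()['tool_pos'];print(c,proj(c,p))
```

```text
3.45 [0.5352 0.3302 0.1714] [180.    0.  126.7] [0.1 0.3 1.1] 1.0 [ -1.  34. -47.  93.  27.  65. -18.]
{'fx': 294.7720593470927, 'fy': 294.7720593470927, 'cx': 279.0985155023424, 'cy': 208.67184207353105, 'eye': array([0.49446932, 0.38485722, 0.35123103]), 'attitude': array([ 1.66651682e+02, -3.24795207e-02,  3.66972335e+01])} [279.64763505 247.2692172 ]
```

View pics/w2.png

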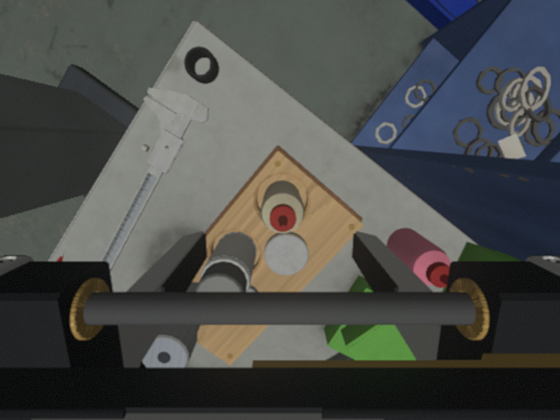

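Run:
```python
from h import *
c=np.load("w2.npy",allow_pickle=True).item()
im=cv2.imread("pics/w2.png")
hsv=cv2.cvtColor(im,cv2.COLOR_BGR2HSV)
red=(((hsv[...,0]<8)|(hsv[...,0]>172))&(hsv[...,1]>140)).astype(np.uint8); red[:, :250]=0; red[:,320:]=0;red[:190]=0;red[245:]=0
ys,xs=np.nonzero(red);print(xs.min(),xs.max(),ys.min(),ys.max())
u,v=(xs.min()+xs.max())/2,(ys.min()+ys.max())/2
print(onz(c,(u,v),.112), onz(c,(286,254),.045))
go(.535,.330,.086)
```

```text
271 294 205 230
[0.53534643 0.3350196 ] [0.57501453 0.2898753 ]
off [-0.01 -0.09  8.62] turn None
```

Request:
drive_tool --targets '[{"offset": [0.2,0.1,3],"turn": [0,0,0],"gripper": 1},{"offset": [0.2,0.1,6.5],"turn": [0,0,0],"gripper": 1},{"offset": [0.2,0.1,8.6],"turn": [0,0,0],"gripper": 1},{"offset": [0.2,0.1,8.6],"turn": [0,0,0],"gripper": 0},{"offset": [0.2,0.1,8.6],"turn": [0,0,0],"gripper": -1},{"offset": [0.2,0.1,8.6],"turn": [0,0,0],"gripper": -1},{"offset": [0.2,0.1,8.6],"turn": [0,0,0],"gripper": -1},{"offset": [0.2,0.1,8.6],"turn": [0,0,0],"gripper": -1},{"offset": [0.2,0.1,8.6],"turn": [0,0,0],"gripper": -1}]'

```text
time_s: 4.62
tool_pos: [0.5344, 0.3332, 0.0846]
tool_rot: [180.0, -0.0, 126.8]
force: [1.0, 0.2, 1.6]
gripper_width: 0.399
```

Run:
```python
from h import *
st()
save("pics/w3.png",capture("wrist"))
```

```text
4.62 [0.5344 0.3332 0.0846] [180.   -0.  126.8] [1.  0.2 1.6] 0.399 [ -4.  39. -44.  96.  31.  57. -22.]
```

View pics/w3.png

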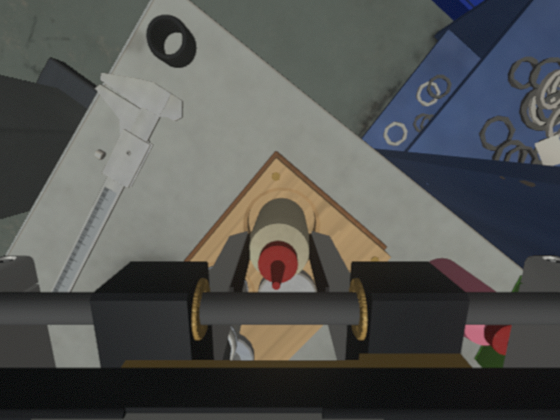

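Request:
drive_tool --targets '[{"offset": [0,0,0],"turn": [0,0,0],"gripper": -1},{"offset": [0,0,0],"turn": [0,0,0],"gripper": -1},{"offset": [0,0,0],"turn": [0,0,0],"gripper": -1},{"offset": [0,0,0],"turn": [0,0,0],"gripper": -1}]'

```text
time_s: 5.18
tool_pos: [0.5343, 0.3331, 0.0845]
tool_rot: [180.0, -0.0, 126.8]
force: [-0.3, -0.4, 1.0]
gripper_width: 0.393
```

Request:
drive_tool --targets '[{"offset": [0,0,0],"turn": [0,0,0],"gripper": 0.2},{"offset": [0,0,0],"turn": [0,0,0],"gripper": 0.4},{"offset": [0,0,0],"turn": [0,0,0],"gripper": 0.4},{"offset": [0,0,1.0],"turn": [0,0,0],"gripper": 0.4},{"offset": [0,0,2],"turn": [0,0,0],"gripper": 0.4},{"offset": [0,0,2],"turn": [0,0,0],"gripper": -1},{"offset": [0,0,2],"turn": [0,0,0],"gripper": -1},{"offset": [0,0,2],"turn": [0,0,0],"gripper": -1},{"offset": [0,0,2],"turn": [0,0,0],"gripper": -1},{"offset": [0,0,2],"turn": [0,0,0],"gripper": -1}]'

```text
time_s: 6.42
tool_pos: [0.5344, 0.3332, 0.0647]
tool_rot: [180.0, -0.0, 126.8]
force: [-0.1, 0.2, 1.7]
gripper_width: 0.433
```

Run:
```python
from h import *
for w in [(.534,.333,.20),(.50,.25,.30),(.42,0,.30),(.41,-.1,.30),(.425,-.25,.30),(.445,-.393,.30)]: go(*w,180)
```

```text
off [ 1.000e-02 -4.000e-02 -1.353e+01] turn [ 0.     0.    -0.929]
off [ -4.6   -7.73 -23.54] turn [ 0.     0.    -0.929]
off [-19.83 -29.11 -23.54] turn [ 0.     0.    -0.929]
off [-27.24 -35.9  -23.55] turn [ 0.     0.    -0.929]
off [-40.15 -43.68 -23.55] turn [ 0.     0.    -0.929]
off [-52.8  -50.64 -23.55] turn [ 0.     0.    -0.929]
```

Request:
drive_tool --targets '[{"offset": [0,0,-2],"turn": [0,0,0],"gripper": -1},{"offset": [0,0,-6],"turn": [0,0,0],"gripper": -1},{"offset": [0,0,-11],"turn": [0,0,0],"gripper": -1},{"offset": [0,0,-16],"turn": [0,0,-0.1],"gripper": -1},{"offset": [-2,-3.5,-20.5],"turn": [0,0,-0.25],"gripper": -1},{"offset": [-4.6,-7.7,-23.5],"turn": [0,0,-0.4],"gripper": -1},{"offset": [-7.5,-12,-23.5],"turn": [0,0,-0.55],"gripper": -1},{"offset": [-10.5,-16.2,-23.5],"turn": [0,0,-0.7],"gripper": -1},{"offset": [-13.5,-20.3,-23.5],"turn": [0,0,-0.82],"gripper": -1},{"offset": [-16.5,-24.4,-23.5],"turn": [0,0,-0.9],"gripper": -1},{"offset": [-19.8,-29,-23.5],"turn": [0,0,-0.93],"gripper": -1}]'

```text
time_s: 7.8
tool_pos: [0.4217, 0.0055, 0.3]
tool_rot: [-180.0, -0.0, -179.9]
force: [0.4, -0.5, -1.5]
gripper_width: 0.434
```

Run:
```python
from h import *
st()
for w in [(.41,-.1,.30),(.425,-.25,.30),(.445,-.393,.30),(.445,-.393,.056)]: go(*w,180)
save("pics/s4.png",capture("scene"))
```

```text
7.8 [0.4217 0.0055 0.3   ] [-180.    -0.  -179.9] [ 0.4 -0.5 -1.5] 0.434 [ 62.  -2. -64. 110.  -2.  70.  88.]
off [ 1.200e+00 -1.054e+01  1.000e-02] turn [-0.001 -0.     0.002]
off [-2.700e-01 -2.555e+01  2.000e-02] turn [-0.001 -0.     0.002]
off [-2.230e+00 -3.985e+01  3.000e-02] turn [-0.001 -0.     0.002]
off [ -2.23 -39.83  24.43] turn [-0.001 -0.     0.002]
```

View pics/s4.png

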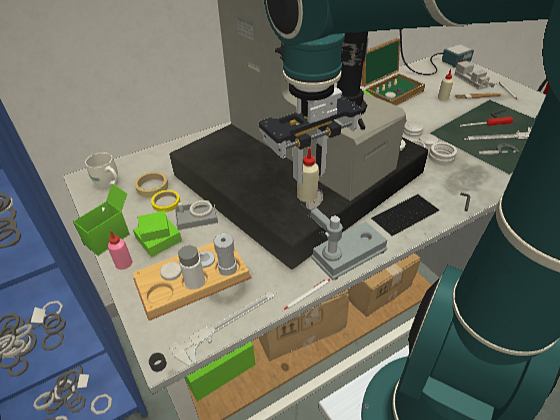

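Request:
drive_tool --targets '[{"offset": [0.5,-4,0],"turn": [0,0,0],"gripper": -1},{"offset": [1.2,-9,0],"turn": [0,0,0],"gripper": -1},{"offset": [0.8,-14,0],"turn": [0,0,0],"gripper": -1},{"offset": [0.3,-19.5,0],"turn": [0,0,0],"gripper": -1},{"offset": [-0.3,-25.5,0],"turn": [0,0,0],"gripper": -1},{"offset": [-1,-31,0],"turn": [0,0,0],"gripper": -1},{"offset": [-1.7,-36,0],"turn": [0,0,0],"gripper": -1},{"offset": [-2.2,-39.8,2],"turn": [0,0,0],"gripper": -1},{"offset": [-2.2,-39.8,7],"turn": [0,0,0],"gripper": -1},{"offset": [-2.2,-39.8,12],"turn": [0,0,0],"gripper": -1},{"offset": [-2.2,-39.8,17],"turn": [0,0,0],"gripper": -1},{"offset": [-2.2,-39.8,20],"turn": [0,0,0],"gripper": -1}]'

```text
time_s: 9.35
tool_pos: [0.4435, -0.3914, 0.0984]
tool_rot: [179.9, -0.1, 179.9]
force: [-0.3, -0.1, -0.9]
gripper_width: 0.435
```

Run:
```python
from h import *
st()
for w in [(.445,-.393,.056)]: go(*w,180)
t=capture("top");save("pics/t5.png",cv2.resize(t[190:300,250:450],None,fx=3.5,fy=3.5))
```

```text
9.35 [ 0.4435 -0.3914  0.0984] [ 1.799e+02 -1.000e-01  1.799e+02] [-0.3 -0.1 -0.9] 0.435 [ 69.  33. -40. 101.  26.  55. 108.]
off [-0.16 -0.17  4.23] turn [ 0.001 -0.001 -0.001]
```

View pics/t5.png

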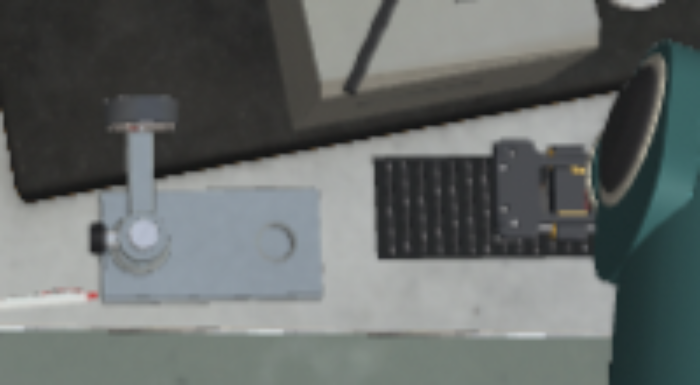

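Request:
drive_tool --targets '[{"offset": [0,0,2],"turn": [0,0,0],"gripper": -1},{"offset": [0,0,3.6],"turn": [0,0,0],"gripper": -1},{"offset": [0,0,4.2],"turn": [0,0,0],"gripper": -1},{"offset": [0,0,4.4],"turn": [0,0,0],"gripper": -1},{"offset": [0,0,4.4],"turn": [0,0,0],"gripper": -1}]'

```text
time_s: 10.02
tool_pos: [0.4441, -0.3921, 0.0559]
tool_rot: [-180.0, -0.0, 179.9]
force: [0.0, 0.6, -0.4]
gripper_width: 0.433
```

Run:
```python
from h import *
st()
```

```text
10.03 [ 0.4441 -0.3921  0.0559] [-180.    -0.   179.9] [ 0.   0.6 -0.4] 0.433 [ 67.  36. -38. 103.  28.  51. 106.]
```

Lower in 1 mm steps, then check force.

Request:
drive_tool --targets '[{"offset": [0,0,0.1],"turn": [0,0,0],"gripper": -1},{"offset": [0,0,0.2],"turn": [0,0,0],"gripper": -1},{"offset": [0,0,0.2],"turn": [0,0,0],"gripper": -1}]'

```text
time_s: 10.4
tool_pos: [0.444, -0.3921, 0.0537]
tool_rot: [-180.0, -0.0, 179.9]
force: [0.5, -0.3, 1.3]
gripper_width: 0.434
```

Request:
drive_tool --targets '[{"offset": [0,0,0],"turn": [0,0,0],"gripper": 0.1},{"offset": [0,0,0],"turn": [0,0,0],"gripper": 0.3},{"offset": [0,0,0],"turn": [0,0,0],"gripper": 0.6},{"offset": [0,0,0],"turn": [0,0,0],"gripper": 0.6},{"offset": [0,0,-2],"turn": [0,0,0],"gripper": 0.6},{"offset": [0,0,-5],"turn": [0,0,0],"gripper": 0.6},{"offset": [0,0,-9],"turn": [0,0,0],"gripper": 0.6},{"offset": [0,0,-14],"turn": [0,0,0],"gripper": 0.6},{"offset": [0,0,-19],"turn": [0,0,0],"gripper": 0.6},{"offset": [0,0,-22],"turn": [0,0,0],"gripper": 1}]'

```text
time_s: 11.65
tool_pos: [0.4446, -0.3917, 0.2775]
tool_rot: [-179.9, 0.1, 180.0]
force: [0.1, -0.0, -0.9]
gripper_width: 0.876
```

Run:
```python
from h import *
st()
for w in [(.42,-.25,.28),(.40,-.1,.28),(.43,0,.28),(.50,.2,.28),(.53,.249,.28)]: go(*w,127)
c=get_calibration("wrist");np.save("w6.npy",c,allow_pickle=True)
save("pics/w6.png",capture("wrist"))
```

```text
11.65 [ 0.4446 -0.3917  0.2775] [-1.799e+02  1.000e-01  1.800e+02] [ 0.1 -0.  -0.9] 0.876 [ 73.  23. -46.  91.  17.  73. 115.]
off [ 2.46 14.17 -0.29] turn [-0.001  0.003  0.924]
off [ 4.47 29.17 -0.33] turn [-0.001  0.003  0.924]
off [ 1.48 39.17 -0.34] turn [-0.001  0.003  0.924]
off [-5.51 59.18 -0.38] turn [-0.001  0.003  0.924]
off [-8.51 64.08 -0.38] turn [-0.001  0.003  0.924]
```

View pics/w6.png

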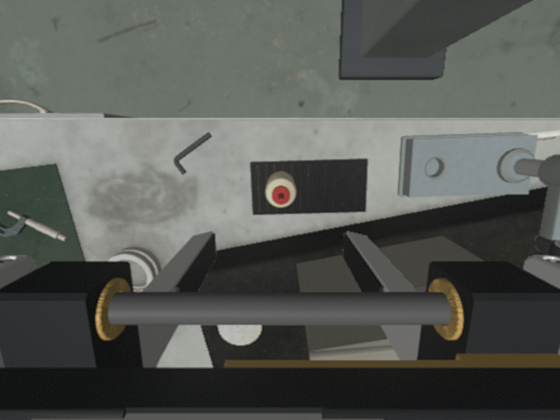

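Request:
drive_tool --targets '[{"offset": [0.7,4,0],"turn": [0,0,0],"gripper": 1},{"offset": [1.6,9,0],"turn": [0,0,0],"gripper": 1},{"offset": [2.5,14.5,0],"turn": [0,0,0],"gripper": 1},{"offset": [3.3,20,0],"turn": [0,0,0],"gripper": 1},{"offset": [4,25,0],"turn": [0,0,0],"gripper": 1},{"offset": [4.4,30,0],"turn": [0,0,0.1],"gripper": 1},{"offset": [3,35,0],"turn": [0,0,0.25],"gripper": 1},{"offset": [1.2,40,0],"turn": [0,0,0.4],"gripper": 1},{"offset": [-0.7,45,0],"turn": [0,0,0.55],"gripper": 1},{"offset": [-2.5,50,0],"turn": [0,0,0.7],"gripper": 1},{"offset": [-4.3,55,0],"turn": [0,0,0.83],"gripper": 1},{"offset": [-6.3,60,0],"turn": [0,0,0.92],"gripper": 1}]'

```text
time_s: 13.2
tool_pos: [0.4877, 0.151, 0.2754]
tool_rot: [180.0, -0.0, 130.2]
force: [-0.1, -1.4, 0.4]
gripper_width: 0.998
```

Run:
```python
from h import *
st()
for w in [(.53,.249,.25),(.53,.249,.17)]: go(*w,127)
```

```text
13.2 [0.4877 0.151  0.2754] [180.   -0.  130.2] [-0.1 -1.4  0.4] 0.998 [ 33.  17. -63. 102.  16.  71.   5.]
off [4.75 9.56 2.54] turn [ 0.001 -0.     0.056]
off [ 4.75  9.55 10.54] turn [ 0.001 -0.     0.056]
```

Request:
drive_tool --targets '[{"offset": [0,0,0],"turn": [0,0,0],"gripper": 1}]'

```text
time_s: 13.32
tool_pos: [0.4867, 0.1546, 0.2754]
tool_rot: [179.9, -0.1, 130.7]
force: [0.4, -1.6, 1.0]
gripper_width: 1.0
```

Run:
```python
from h import *
st()
for w in [(.53,.249,.25),(.53,.249,.16)]: go(*w,127)
```

```text
13.32 [0.4867 0.1546 0.2754] [ 1.799e+02 -1.000e-01  1.307e+02] [ 0.4 -1.6  1. ] 1.0 [ 32.  17. -64. 102.  16.  71.   5.]
off [4.33 9.44 2.57] turn [ 0.002 -0.002  0.065]
off [ 4.31  9.42 11.57] turn [ 0.002 -0.002  0.065]
```

Request:
drive_tool --targets '[{"offset": [1.8,4,1],"turn": [0,0,0.06],"gripper": 1},{"offset": [3.8,8.5,4],"turn": [0,0,0.06],"gripper": 1},{"offset": [4.3,9.4,8],"turn": [0,0,0.06],"gripper": 1},{"offset": [4.3,9.4,11],"turn": [0,0,0.06],"gripper": 1},{"offset": [4.3,9.4,11.5],"turn": [0,0,0.06],"gripper": 1},{"offset": [4.3,9.4,11.5],"turn": [0,0,0.06],"gripper": 1}]'

```text
time_s: 14.08
tool_pos: [0.5313, 0.2433, 0.1611]
tool_rot: [179.9, -0.0, 127.1]
force: [-0.0, 0.5, -0.4]
gripper_width: 0.997
```

Run:
```python
from h import *
st()
c=get_calibration("wrist");np.save("w7.npy",c,allow_pickle=True)
im=capture("wrist")
save("pics/w7.png",im[130:350,160:400].repeat(2,0).repeat(2,1))
```

```text
14.07 [0.5313 0.2433 0.1611] [179.9  -0.  127.1] [-0.   0.5 -0.4] 0.997 [ 13.  33. -55. 100.  30.  63. -15.]
```

View pics/w7.png

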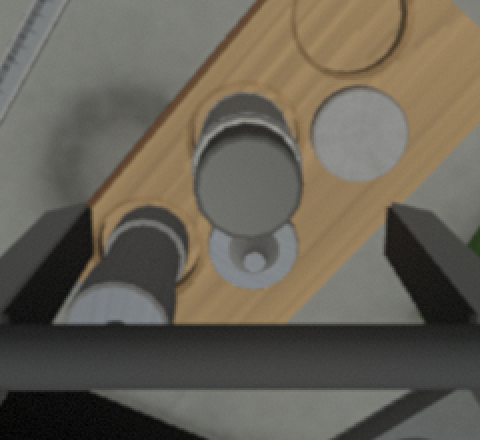

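Run:
```python
from h import *
c=np.load("w7.npy",allow_pickle=True).item()
print(onz(c,(284,222),.124)-[0,.003], onz(c,(340,196.5),.045),proj(c,[.53,.249,.124]))
go(.53,.249,.10,127)
```

```text
[0.53063349 0.24764252] [0.57468263 0.28957529] [282.04139547 223.17050472]
off [0.53 0.2  6.14] turn [ 0.002 -0.     0.001]
```

Request:
drive_tool --targets '[{"offset": [0.5,0.2,2],"turn": [0,0,0],"gripper": 1},{"offset": [0.5,0.2,5],"turn": [0,0,0],"gripper": 0.5},{"offset": [0.5,0.2,6.1],"turn": [0,0,0],"gripper": 0.2},{"offset": [0.5,0.2,6.1],"turn": [0,0,0],"gripper": -0.2},{"offset": [0.5,0.2,6.1],"turn": [0,0,0],"gripper": -1},{"offset": [0.5,0.2,6.1],"turn": [0,0,0],"gripper": -1},{"offset": [0.5,0.2,6.1],"turn": [0,0,0],"gripper": -1},{"offset": [0.5,0.2,6.1],"turn": [0,0,0],"gripper": -1}]'

```text
time_s: 15.12
tool_pos: [0.5298, 0.2492, 0.0993]
tool_rot: [179.9, -0.0, 127.1]
force: [0.9, -1.2, 6.3]
gripper_width: 0.449
```

Run:
```python
from h import *
st()
for w in [(.53,.249,.23),(.50,.18,.34),(.42,0,.34)]: go(*w,180)
```

```text
15.12 [0.5298 0.2492 0.0993] [179.9  -0.  127.1] [ 0.9 -1.2  6.3] 0.449 [ 10.  37. -52. 102.  34.  58. -18.]
off [ -0.02   0.02 -13.07] turn [ 0.002  0.    -0.924]
off [ -3.71  -6.52 -24.08] turn [ 0.002  0.    -0.924]
off [-13.25 -23.75 -24.11] turn [ 0.002  0.    -0.924]
```

Request:
drive_tool --targets '[{"offset": [0,0,-2],"turn": [0,0,0],"gripper": -1},{"offset": [0,0,-6],"turn": [0,0,0],"gripper": -1},{"offset": [0,0,-11],"turn": [0,0,0],"gripper": -1},{"offset": [0,0,-16],"turn": [0,0,-0.1],"gripper": -1},{"offset": [-1.8,-3.2,-20.5],"turn": [0,0,-0.25],"gripper": -1},{"offset": [-3.7,-6.5,-24],"turn": [0,0,-0.4],"gripper": -1},{"offset": [-6,-10.8,-24],"turn": [0,0,-0.55],"gripper": -1},{"offset": [-8.4,-15.1,-24],"turn": [0,0,-0.7],"gripper": -1},{"offset": [-10.8,-19.4,-24],"turn": [0,0,-0.83],"gripper": -1},{"offset": [-13.3,-23.8,-24],"turn": [0,0,-0.92],"gripper": -1},{"offset": [-13.3,-23.8,-24],"turn": [0,0,-0.92],"gripper": -1}]'

```text
time_s: 16.5
tool_pos: [0.4189, -0.0014, 0.3389]
tool_rot: [-180.0, -0.0, 180.0]
force: [0.4, -0.4, -3.1]
gripper_width: 0.446
```

Run:
```python
from h import *
st()
for w in [(.41,-.1,.34),(.425,-.22,.34),(.445,-.303,.34),(.445,-.303,.092)]: go(*w,180)
save("pics/s8.png",capture("scene"))
```

```text
16.5 [ 0.4189 -0.0014  0.3389] [-180.   -0.  180.] [ 0.4 -0.4 -3.1] 0.446 [ 67.  -6. -65. 107.  -6.  76.  94.]
off [ 0.88 -9.86 -0.11] turn [-0.    -0.    -0.001]
off [ -0.63 -21.86  -0.1 ] turn [-0.    -0.    -0.001]
off [ -2.64 -30.16  -0.1 ] turn [-0.    -0.    -0.001]
off [ -2.64 -30.16  24.7 ] turn [-0.    -0.    -0.001]
```

View pics/s8.png

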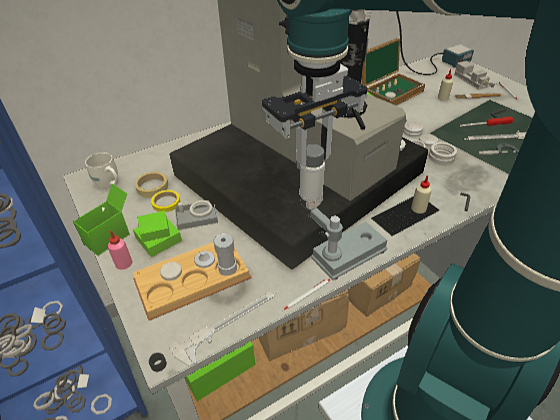

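Request:
drive_tool --targets '[{"offset": [0.4,-4.5,0],"turn": [0,0,0],"gripper": -1},{"offset": [0.9,-10,0],"turn": [0,0,0],"gripper": -1},{"offset": [0.2,-16,0],"turn": [0,0,0],"gripper": -1},{"offset": [-0.6,-21.8,0],"turn": [0,0,0],"gripper": -1},{"offset": [-1.8,-26.5,1],"turn": [0,0,0],"gripper": -1},{"offset": [-2.6,-30.2,5],"turn": [0,0,0],"gripper": -1},{"offset": [-2.6,-30.2,10],"turn": [0,0,0],"gripper": -1},{"offset": [-2.6,-30.2,15],"turn": [0,0,0],"gripper": -1},{"offset": [-2.6,-30.2,19.5],"turn": [0,0,0],"gripper": -1},{"offset": [-2.6,-30.2,23],"turn": [0,0,0],"gripper": -1},{"offset": [-2.6,-30.2,24.5],"turn": [0,0,0],"gripper": -1},{"offset": [-2.6,-30.2,24.8],"turn": [0,0,0],"gripper": -1}]'

```text
time_s: 18.05
tool_pos: [0.4448, -0.3026, 0.0906]
tool_rot: [179.9, -0.0, 179.8]
force: [-0.6, -0.9, -2.0]
gripper_width: 0.451
```

Run:
```python
from h import *
st()
```

```text
18.05 [ 0.4448 -0.3026  0.0906] [179.9  -0.  179.8] [-0.6 -0.9 -2. ] 0.451 [ 66.  30. -44. 109.  26.  51.  98.]
```

Request:
drive_tool --targets '[{"offset": [0,0,0.1],"turn": [0,0,0],"gripper": -1},{"offset": [0,0,0.2],"turn": [0,0,0],"gripper": -1},{"offset": [0,0,0.2],"turn": [0,0,0],"gripper": -1}]'

```text
time_s: 18.42
tool_pos: [0.4448, -0.3029, 0.0887]
tool_rot: [180.0, 0.0, 179.8]
force: [0.8, -0.1, -2.6]
gripper_width: 0.448
```

Request:
drive_tool --targets '[{"offset": [0,0,0.1],"turn": [0,0,0],"gripper": -1},{"offset": [0,0,0.15],"turn": [0,0,0],"gripper": -1},{"offset": [0,0,0.15],"turn": [0,0,0],"gripper": -1}]'

```text
time_s: 18.8
tool_pos: [0.4456, -0.3028, 0.0882]
tool_rot: [-180.0, 0.1, 179.8]
force: [-3.8, 3.2, 21.2]
gripper_width: 0.451
```

Request:
drive_tool --targets '[{"offset": [0,0,-0.1],"turn": [0,0,0],"gripper": -0.1},{"offset": [0,0,-0.1],"turn": [0,0,0],"gripper": 0.1},{"offset": [0,0,-0.1],"turn": [0,0,0],"gripper": 0.5},{"offset": [0,0,-0.1],"turn": [0,0,0],"gripper": 0.5},{"offset": [0,0,-2],"turn": [0,0,0],"gripper": 0.5},{"offset": [0,0,-5],"turn": [0,0,0],"gripper": 0.5},{"offset": [0,0,-9],"turn": [0,0,0],"gripper": 0.5},{"offset": [0,0,-14],"turn": [0,0,0],"gripper": 0.5},{"offset": [0,0,-17],"turn": [0,0,0],"gripper": 0.5},{"offset": [0,0,-18],"turn": [0,0,0],"gripper": 0.5}]'

```text
time_s: 20.05
tool_pos: [0.4452, -0.3029, 0.2693]
tool_rot: [-179.9, 0.1, 179.8]
force: [0.5, -0.0, 0.1]
gripper_width: 0.751
```

Run:
```python
from h import *
np.set_printoptions(precision=4,suppress=True)
st()
for w in [(.42,-.25,.27),(.40,-.1,.27),(.43,0,.27),(.50,.2,.27),(.575,.287,.27)]: go(*w,127)
c=get_calibration("wrist");np.save("w9.npy",c,allow_pickle=True)
save("pics/w9.png",capture("wrist"))
```

```text
20.05 [ 0.4452 -0.3029  0.2693] [-179.9    0.1  179.8] [ 0.5 -0.   0.1] 0.751 [ 73.  18. -51.  99.  15.  70. 108.]
off [ 2.54  5.28 -0.08] turn [-0.     0.002  0.921]
off [ 4.59 20.27 -0.11] turn [-0.     0.002  0.921]
off [ 1.63 30.28 -0.11] turn [-0.     0.002  0.921]
off [-5.3  50.31 -0.12] turn [-0.     0.002  0.921]
off [-12.77  59.04  -0.11] turn [-0.     0.002  0.921]
```

View pics/w9.png

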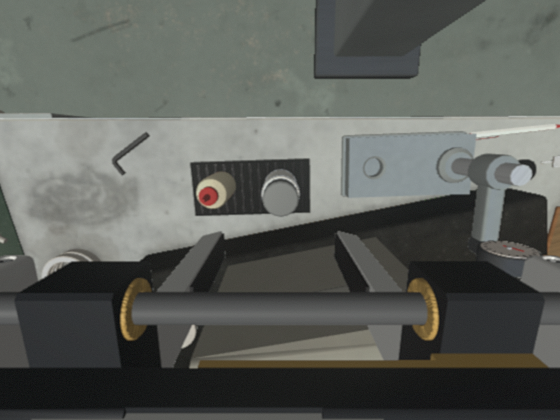

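Run:
```python
from h import *
np.set_printoptions(precision=4,suppress=True)
c=np.load("w9.npy",allow_pickle=True).item()
im=cv2.imread("pics/w9.png")
cv2.imwrite("pics/w9z.png",cv2.resize(im[120:230,180:400],None,fx=3.5,fy=3.5,interpolation=cv2.INTER_CUBIC))
print(onz(c,(280.5,198),.113),onz(c,(209,196),.102),onz(c,(373,166.5),.04))
```

```text
[ 0.445 -0.3  ] [ 0.4445 -0.3857] [ 0.4159 -0.1721]
```

View pics/w9z.png

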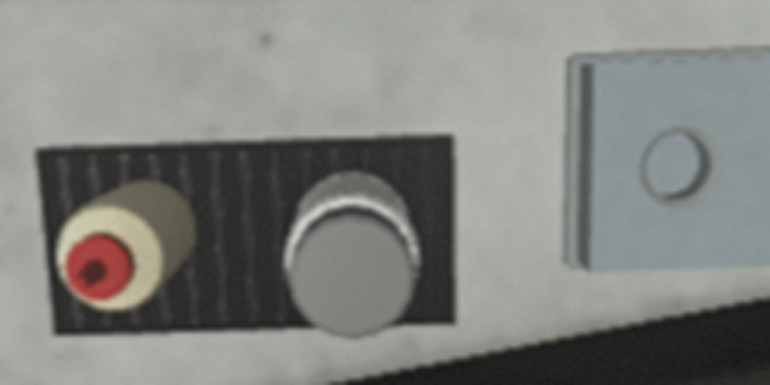

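Run:
```python
from h import *
t=capture("top");save("pics/t10.png",cv2.resize(t[215:285,265:430],None,fx=4.8,fy=4.8,interpolation=cv2.INTER_CUBIC))
t=capture("scene");save("pics/s10.png",cv2.resize(t[160:280,300:460],None,fx=4.8,fy=4.8,interpolation=cv2.INTER_CUBIC))
```

```text
(no output)
```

View pics/t10.png

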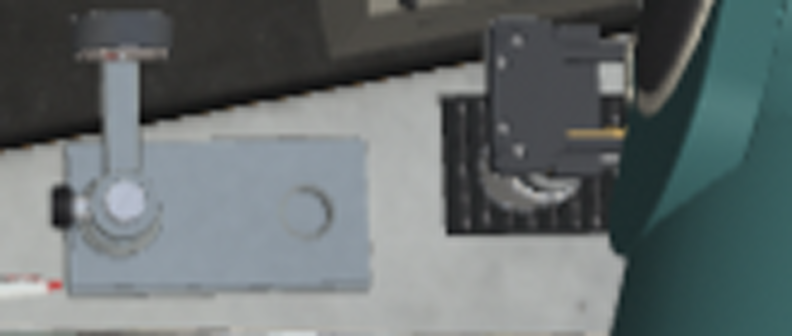

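View pics/s10.png

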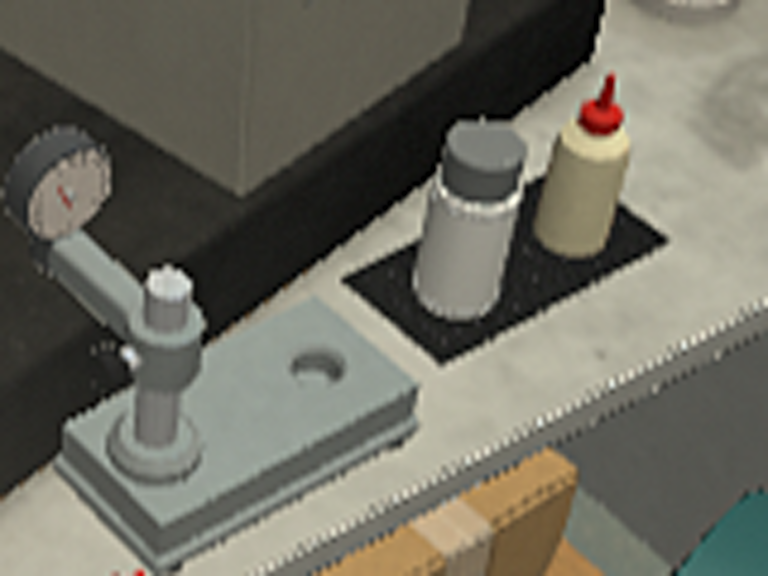

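Run:
```python
from h import *
np.set_printoptions(precision=4,suppress=True)
s=get_calibration("scene")
Z=lambda u,v:(u/4.8+300,v/4.8+160)
print("can",onz(s,Z(486,148),.113),"tip",onz(s,Z(611,76),.121),"sock",onz(s,Z(320,365),.04))
print(onz(s,Z(167,283),.16))
```

```text
can [ 0.446  -0.3007] tip [ 0.4486 -0.3921] sock [ 0.4189 -0.1758]
[ 0.4151 -0.0638]
```

Request:
drive_tool --targets '[{"offset": [2,4,0],"turn": [0,0,0],"gripper": 0.5},{"offset": [3,9,0],"turn": [0,0,0],"gripper": 0.5},{"offset": [4,14.5,0],"turn": [0,0,0],"gripper": 0.5},{"offset": [4.6,20.3,0],"turn": [0,0,0.1],"gripper": 0.5},{"offset": [3.2,25.3,0],"turn": [0,0,0.2],"gripper": 0.5},{"offset": [1.6,30.3,0],"turn": [0,0,0.33],"gripper": 0.5},{"offset": [-0.2,35.3,0],"turn": [0,0,0.46],"gripper": 0.5},{"offset": [-2,40.3,0],"turn": [0,0,0.6],"gripper": 0.5},{"offset": [-4,45,0],"turn": [0,0,0.74],"gripper": 0.5},{"offset": [-6.5,50,0],"turn": [0,0,0.86],"gripper": 0.5},{"offset": [-10,54.5,0],"turn": [0,0,0.92],"gripper": 0.5},{"offset": [-12.7,58.5,0],"turn": [0,0,0.92],"gripper": 0.5}]'

```text
time_s: 21.7
tool_pos: [0.5558, 0.2534, 0.2661]
tool_rot: [-179.9, -0.0, 126.9]
force: [0.3, -1.9, 1.2]
gripper_width: 0.753
```

Run:
```python
from h import *
st()
go(.575,.286,.12,127)
```

```text
21.7 [0.5558 0.2534 0.2661] [-179.9   -0.   126.9] [ 0.3 -1.9  1.2] 0.753 [ 13.  30. -57.  89.  25.  75. -10.]
off [ 1.44  3.52 14.6 ] turn [-0.002 -0.001 -0.001]
```

Request:
drive_tool --targets '[{"offset": [1,2.5,3],"turn": [0,0,0],"gripper": 0.5},{"offset": [1.3,3.3,8],"turn": [0,0,0],"gripper": 0.5},{"offset": [1.3,3.3,13],"turn": [0,0,0],"gripper": 0.5},{"offset": [1.3,3.3,14.6],"turn": [0,0,0],"gripper": 0.5},{"offset": [1.3,3.3,14.6],"turn": [0,0,0],"gripper": 0.5}]'

```text
time_s: 22.32
tool_pos: [0.5733, 0.2827, 0.1214]
tool_rot: [-180.0, -0.1, 127.1]
force: [-0.3, 0.3, 0.3]
gripper_width: 0.753
```

Run:
```python
from h import *
st()
c=get_calibration("wrist");np.save("w11.npy",c,allow_pickle=True)
im=capture("wrist")
save("pics/w11.png",im[130:350,160:400].repeat(2,0).repeat(2,1))
go(.575,.286,.034,127)
print(proj(c,[.575,.289,.045]))
```

```text
22.32 [0.5733 0.2827 0.1214] [-1.800e+02 -1.000e-01  1.271e+02] [-0.3  0.3  0.3] 0.753 [  6.  40. -51.  93.  34.  64. -17.]
off [0.16 0.25 8.88] turn [ 0.001 -0.001  0.001]
[284.77021544 212.57956357]
```

View pics/w11.png

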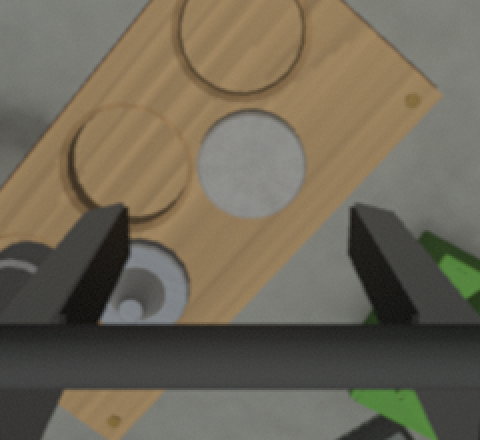

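Request:
drive_tool --targets '[{"offset": [0.2,0.3,3],"turn": [0,0,0],"gripper": 0.5},{"offset": [0.2,0.3,6.5],"turn": [0,0,0],"gripper": 0.5},{"offset": [0.2,0.3,8.4],"turn": [0,0,0],"gripper": 0.5},{"offset": [0.2,0.3,8.8],"turn": [0,0,0],"gripper": 0.5},{"offset": [0.2,0.3,8.8],"turn": [0,0,0],"gripper": 0.5}]'

```text
time_s: 23.0
tool_pos: [0.5754, 0.2866, 0.035]
tool_rot: [179.9, -0.0, 127.1]
force: [-0.6, 0.7, 0.4]
gripper_width: 0.748
```

Request:
drive_tool --targets '[{"offset": [0,0,0.2],"turn": [0,0,0],"gripper": 0.2},{"offset": [0,0,0.2],"turn": [0,0,0],"gripper": 0},{"offset": [0,0,0.2],"turn": [0,0,0],"gripper": -1},{"offset": [0,0,0.2],"turn": [0,0,0],"gripper": -1},{"offset": [0,0,0.2],"turn": [0,0,0],"gripper": -1},{"offset": [0,0,0.2],"turn": [0,0,0],"gripper": -1}]'

```text
time_s: 23.75
tool_pos: [0.5751, 0.2864, 0.032]
tool_rot: [179.9, -0.0, 127.1]
force: [0.7, -0.2, 5.0]
gripper_width: 0.512
```

Run:
```python
from h import *
st()
```

```text
23.75 [0.5751 0.2864 0.032 ] [179.9  -0.  127.1] [ 0.7 -0.2  5. ] 0.512 [  3.  46. -47.  96.  39.  56. -21.]
```

Run:
```python
from h import *
for w in [(.575,.286,.15),(.54,.22,.26),(.40,0,.26),(.39,-.1,.26),(.417,-.175,.26),(.417,-.175,.12)]: go(*w,127)
```

```text
off [ -0.02  -0.02 -11.8 ] turn [ 0.001 -0.001  0.001]
off [ -3.17  -6.78 -22.81] turn [ 0.001 -0.001  0.001]
off [-12.28 -31.21 -22.84] turn [ 0.001 -0.001  0.001]
off [-19.66 -38.03 -22.85] turn [ 0.001 -0.001  0.001]
off [-27.27 -40.4  -22.86] turn [ 0.001 -0.001  0.001]
off [-27.28 -40.42  -8.86] turn [ 0.001 -0.001  0.001]
```

Request:
drive_tool --targets '[{"offset": [0,0,-1],"turn": [0,0,0],"gripper": -1},{"offset": [0,0,-4],"turn": [0,0,0],"gripper": -1},{"offset": [0,0,-9],"turn": [0,0,0],"gripper": -1},{"offset": [-0.8,-1.7,-14],"turn": [0,0,0],"gripper": -1},{"offset": [-2,-4.2,-19],"turn": [0,0,0],"gripper": -1},{"offset": [-3.4,-8,-23],"turn": [0,0,0],"gripper": -1},{"offset": [-5,-12.5,-23],"turn": [0,0,0],"gripper": -1},{"offset": [-6.8,-17,-23],"turn": [0,0,0],"gripper": -1},{"offset": [-8.6,-21.5,-23],"turn": [0,0,0],"gripper": -1},{"offset": [-10.4,-26.2,-23],"turn": [0,0,0],"gripper": -1},{"offset": [-12.3,-31,-23],"turn": [0,0,0],"gripper": -1}]'

```text
time_s: 25.12
tool_pos: [0.4004, 0.0003, 0.2612]
tool_rot: [180.0, -0.1, 127.1]
force: [0.6, -0.7, -1.3]
gripper_width: 0.518
```

Run:
```python
from h import *
st()
for w in [(.39,-.1,.26),(.417,-.175,.26),(.417,-.175,.10)]: go(*w,127)
```

```text
25.12 [4.004e-01 3.000e-04 2.612e-01] [ 1.800e+02 -1.000e-01  1.271e+02] [ 0.6 -0.7 -1.3] 0.518 [ 63.  -3. -64. 116.  -4.  65.  38.]
off [-7.37 -6.88  0.1 ] turn [ 0.    -0.001  0.002]
off [-14.98  -9.25   0.09] turn [ 0.    -0.001  0.002]
off [-15.    -9.26  16.09] turn [ 0.    -0.001  0.002]
```

Request:
drive_tool --targets '[{"offset": [-3.5,-3.3,0],"turn": [0,0,0],"gripper": -1},{"offset": [-7.4,-6.8,0],"turn": [0,0,0],"gripper": -1},{"offset": [-11.5,-8.1,0],"turn": [0,0,0],"gripper": -1},{"offset": [-15,-9.2,1],"turn": [0,0,0],"gripper": -1},{"offset": [-15,-9.2,5],"turn": [0,0,0],"gripper": -1},{"offset": [-15,-9.2,9],"turn": [0,0,0],"gripper": -1},{"offset": [-15,-9.2,11],"turn": [0,0,0],"gripper": -1},{"offset": [-15,-9.2,11],"turn": [0,0,0],"gripper": -1}]'

```text
time_s: 26.12
tool_pos: [0.4179, -0.1733, 0.1506]
tool_rot: [-180.0, -0.2, 127.1]
force: [-0.2, 0.6, -1.1]
gripper_width: 0.511
```

Run:
```python
from h import *
st()
c=get_calibration("wrist");np.save("w12.npy",c,allow_pickle=True)
im=capture("wrist");save("pics/w12.png",im)
t=capture("top");save("pics/t12.png",cv2.resize(t[190:300,250:410],None,fx=4.8,fy=4.8,interpolation=cv2.INTER_CUBIC))
t=capture("scene");save("pics/s12.png",cv2.resize(t[160:280,300:460],None,fx=4.8,fy=4.8,interpolation=cv2.INTER_CUBIC))
```

```text
26.12 [ 0.4179 -0.1733  0.1506] [-180.    -0.2  127.1] [-0.2  0.6 -1.1] 0.511 [ 65.  16. -52. 118.  16.  53.  41.]
```

View pics/w12.png

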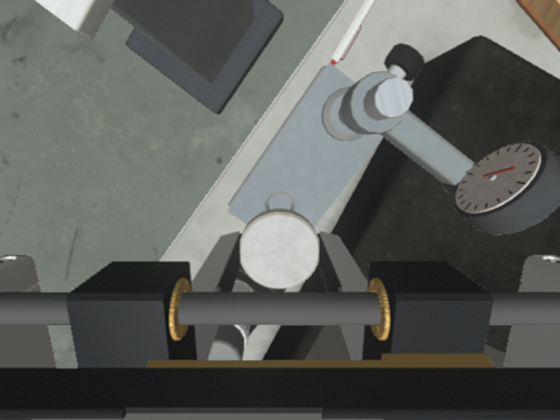

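View pics/t12.png

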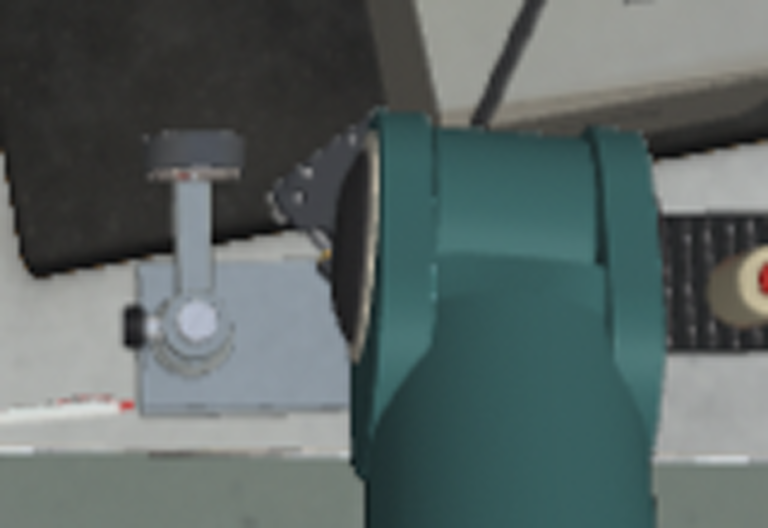

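View pics/s12.png

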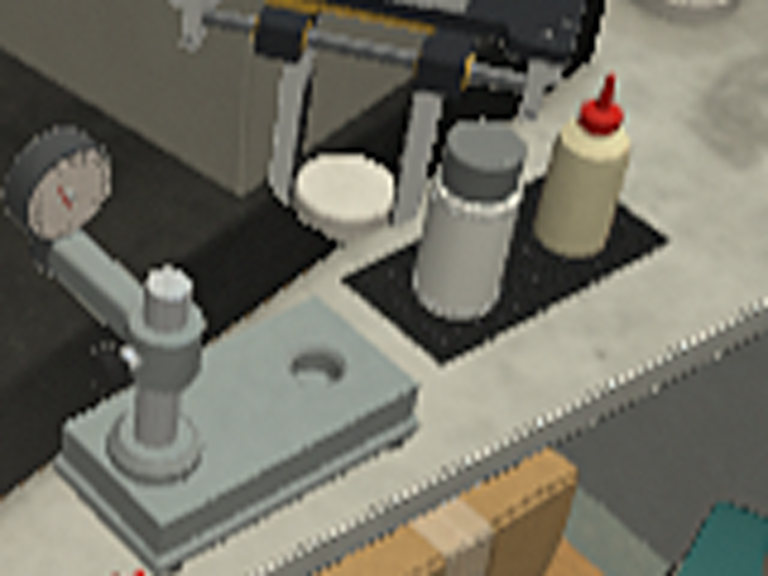

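Run:
```python
from h import *
np.set_printoptions(precision=4,suppress=True)
c=np.load("w12.npy",allow_pickle=True).item()
im=cv2.imread("pics/w12.png")
cv2.imwrite("pics/w12z.png",cv2.resize(im[180:300,220:340],None,fx=5,fy=5,interpolation=cv2.INTER_CUBIC))
print("head by wrist",onz(c,(280,249),.1636))
for q in [(.417,-.175),(.4179,-.1733)]:
  print(q,proj(c,[*q,.04]),[proj(c,[q[0]+.0145*np.cos(a),q[1]+.0145*np.sin(a),.04]).round(1) for a in np.arange(0,6.28,.785)])
s=get_calibration("scene");print("head by scene",onz(s,(300+345/4.8,160+182/4.8),.1636))
```

```text
head by wrist [ 0.4162 -0.17  ]
(0.417, -0.175) [277.2539 209.1912] [array([288.6, 217.5]), array([291.5, 207.3]), array([286., 198.]), array([275.3, 195.2]), array([265.8, 200.7]), array([263.1, 211.1]), array([268.7, 220.2]), array([279.2, 222.9])]
(0.4179, -0.1733) [278.9751 208.4093] [array([290.3, 216.8]), array([293.2, 206.5]), array([287.7, 197.2]), array([277. , 194.4]), array([267.5, 199.9]), array([264.8, 210.3]), array([270.4, 219.4]), array([280.9, 222.1])]
head by scene [ 0.4231 -0.1769]
```

View pics/w12z.png

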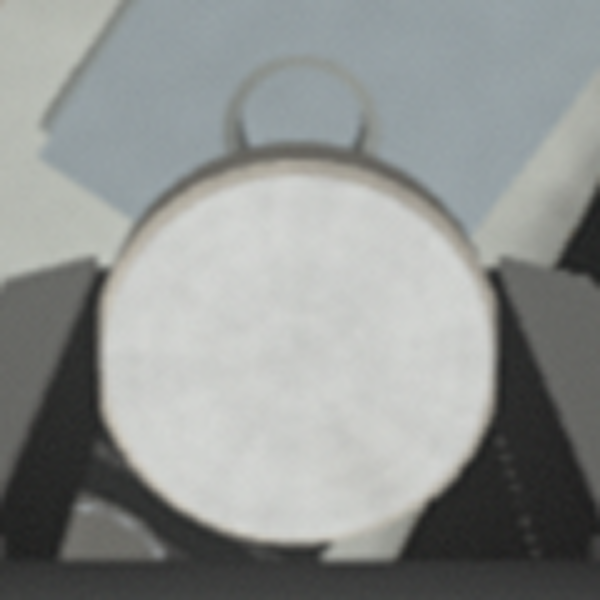

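Run:
```python
from h import *
np.set_printoptions(precision=4,suppress=True)
c=np.load("w12.npy",allow_pickle=True).item()
print(onz(c,(279.7,252),.1636),onz(c,(280.4,206.4),.04))
```

```text
[ 0.4172 -0.1716] [ 0.4178 -0.1708]
```

Request:
drive_tool --targets '[{"offset": [0,0,2],"turn": [0,0,0],"gripper": -1},{"offset": [0,0,5],"turn": [0,0,0],"gripper": -1},{"offset": [0,0,8],"turn": [0,0,0],"gripper": -1},{"offset": [0,0,9.2],"turn": [0,0,0],"gripper": -1},{"offset": [0,0,9.2],"turn": [0,0,0],"gripper": -1}]'

```text
time_s: 26.9
tool_pos: [0.4189, -0.1739, 0.0597]
tool_rot: [180.0, -0.1, 127.1]
force: [0.5, -0.4, -1.9]
gripper_width: 0.509
```

Run:
```python
from h import *
st()
im=capture("wrist");save("pics/w13.png",cv2.resize(im[150:330,160:400],None,fx=3.3,fy=3.3))
t=capture("scene");save("pics/s13.png",cv2.resize(t[160:280,300:460],None,fx=4.8,fy=4.8,interpolation=cv2.INTER_CUBIC))
```

```text
26.9 [ 0.4189 -0.1739  0.0597] [ 1.800e+02 -1.000e-01  1.271e+02] [ 0.5 -0.4 -1.9] 0.509 [ 58.  26. -46. 122.  27.  43.  32.]
```

View pics/w13.png

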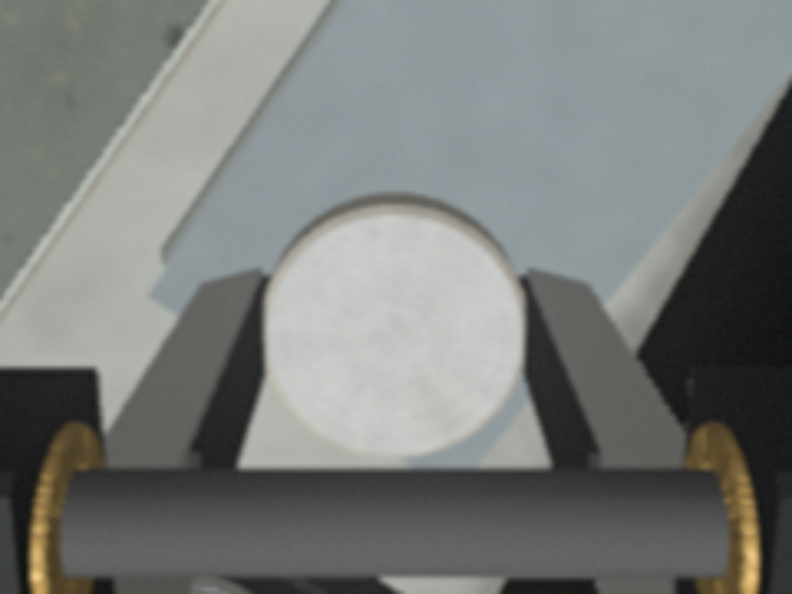

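View pics/s13.png

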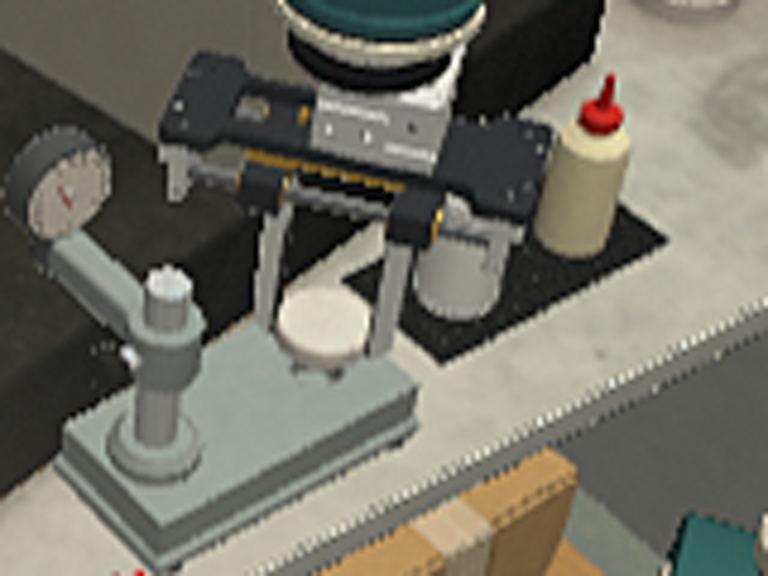

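Request:
drive_tool --targets '[{"offset": [0,0,0.4],"turn": [0,0,0],"gripper": -1},{"offset": [0,0,0.7],"turn": [0,0,0],"gripper": -1},{"offset": [0,0,0.9],"turn": [0,0,0],"gripper": -1},{"offset": [0,0,0.9],"turn": [0,0,0],"gripper": -1}]'

```text
time_s: 27.5
tool_pos: [0.4186, -0.1738, 0.0502]
tool_rot: [180.0, -0.1, 127.1]
force: [0.5, -0.1, -1.3]
gripper_width: 0.508
```

Foot is 5 mm into the mouth with no contact force; continue.

Request:
drive_tool --targets '[{"offset": [0,0,0.3],"turn": [0,0,0],"gripper": -1},{"offset": [0,0,0.6],"turn": [0,0,0],"gripper": -1},{"offset": [0,0,0.7],"turn": [0,0,0],"gripper": -1},{"offset": [0,0,0.7],"turn": [0,0,0],"gripper": -1}]'

```text
time_s: 28.0
tool_pos: [0.4187, -0.1738, 0.0432]
tool_rot: [180.0, -0.1, 127.1]
force: [-0.7, 0.2, -2.3]
gripper_width: 0.511
```

Request:
drive_tool --targets '[{"offset": [0,0,0.07],"turn": [0,0,0],"gripper": -1},{"offset": [0,0,0.07],"turn": [0,0,0],"gripper": 0.1},{"offset": [0,0,0.07],"turn": [0,0,0],"gripper": 0.3},{"offset": [0,0,0.07],"turn": [0,0,0],"gripper": 0.5},{"offset": [0,0,0.07],"turn": [0,0,0],"gripper": 0.5},{"offset": [0,0,-1],"turn": [0,0,0],"gripper": 0.5},{"offset": [0,0,-4],"turn": [0,0,0],"gripper": 0.5},{"offset": [0,0,-8],"turn": [0,0,0],"gripper": 0.5},{"offset": [0,0,-13],"turn": [0,0,0],"gripper": 0.5},{"offset": [0,0,-18],"turn": [0,0,0],"gripper": 0.5},{"offset": [0,0,-22],"turn": [0,0,0],"gripper": 0.5},{"offset": [0,0,-22],"turn": [0,0,0],"gripper": 0.5}]'

```text
time_s: 29.5
tool_pos: [0.4197, -0.1743, 0.2661]
tool_rot: [179.9, 0.2, 127.1]
force: [-0.2, 0.3, -0.4]
gripper_width: 0.751
```

Run:
```python
from h import *
st()
im=capture("wrist");save("pics/w14.png",im)
t=capture("scene");save("pics/s14.png",cv2.resize(t[160:280,300:460],None,fx=4.8,fy=4.8,interpolation=cv2.INTER_CUBIC))
for w in [(.42,-.22,.27),(.445,-.303,.24),(.4448,-.303,.14),(.4448,-.303,.089)]: go(*w,180)
```

```text
29.5 [ 0.4197 -0.1743  0.2661] [179.9   0.2 127.1] [-0.2  0.3 -0.4] 0.751 [ 72.   6. -57. 110.   6.  66.  50.]
off [-3.76 -2.65 -0.67] turn [ 0.    -0.    -0.924]
off [-11.89  -5.65   2.33] turn [ 0.    -0.    -0.924]
off [-11.88  -5.67  12.33] turn [ 0.    -0.    -0.924]
off [-11.88  -5.67  17.43] turn [ 0.    -0.    -0.924]
```

View pics/w14.png

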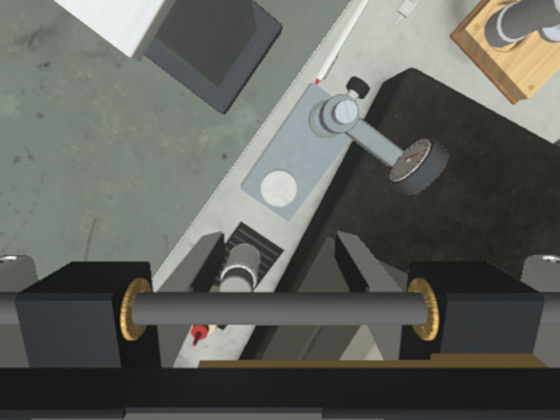

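View pics/s14.png

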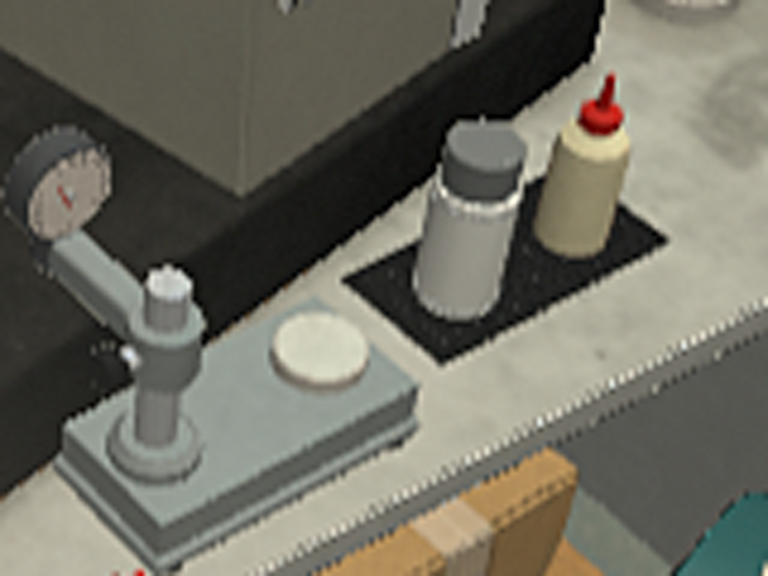

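Request:
drive_tool --targets '[{"offset": [-0.8,-1,0],"turn": [0,0,-0.15],"gripper": 0.5},{"offset": [-1.6,-2,0],"turn": [0,0,-0.32],"gripper": 0.5},{"offset": [-2.6,-2.8,0],"turn": [0,0,-0.49],"gripper": 0.5},{"offset": [-3.6,-3.2,0],"turn": [0,0,-0.66],"gripper": 0.5},{"offset": [-5,-3.5,0],"turn": [0,0,-0.82],"gripper": 0.5},{"offset": [-7.5,-4.3,0],"turn": [0,0,-0.92],"gripper": 0.5},{"offset": [-10,-5,1],"turn": [0,0,-0.92],"gripper": 0.5},{"offset": [-11.9,-5.7,3],"turn": [0,0,-0.92],"gripper": 0.5},{"offset": [-11.9,-5.7,8],"turn": [0,0,-0.92],"gripper": 0.5},{"offset": [-11.9,-5.7,12.3],"turn": [0,0,-0.92],"gripper": 0.5},{"offset": [-11.9,-5.7,12.3],"turn": [0,0,-0.92],"gripper": 0.5}]'

```text
time_s: 30.98
tool_pos: [0.4434, -0.3016, 0.1373]
tool_rot: [179.7, -0.2, 179.9]
force: [0.6, 0.7, -0.4]
gripper_width: 0.754
```

Run:
```python
from h import *
st()
im=capture("wrist");save("pics/w15.png",im[100:350])
go(.4448,-.303,.0895,180)
```

```text
30.98 [ 0.4434 -0.3016  0.1373] [179.7  -0.2 179.9] [ 0.6  0.7 -0.4] 0.754 [ 72.  28. -52. 107.  26.  58.  99.]
off [-0.03 -0.09  5.  ] turn [ 0.004 -0.002 -0.003]
```

View pics/w15.png

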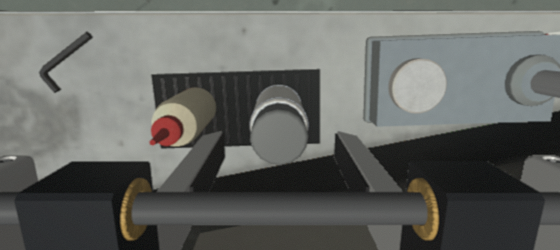

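Request:
drive_tool --targets '[{"offset": [0,-0.1,2],"turn": [0,0,0],"gripper": 0.5},{"offset": [0,-0.1,4],"turn": [0,0,0],"gripper": 0.5},{"offset": [0,-0.1,4.8],"turn": [0,0,0],"gripper": 0.4},{"offset": [0,-0.1,4.8],"turn": [0,0,0],"gripper": 0},{"offset": [0,-0.1,4.8],"turn": [0,0,0],"gripper": -1},{"offset": [0,-0.1,4.8],"turn": [0,0,0],"gripper": -1},{"offset": [0,-0.1,4.8],"turn": [0,0,0],"gripper": -1},{"offset": [0,-0.1,4.8],"turn": [0,0,0],"gripper": -1}]'

```text
time_s: 32.02
tool_pos: [0.4453, -0.3043, 0.0925]
tool_rot: [180.0, 0.0, 179.8]
force: [-0.7, 1.0, 5.3]
gripper_width: 0.451
```

Run:
```python
from h import *
st()
for w in [(.4448,-.303,.34),(.42,-.2,.34),(.40,-.1,.34),(.42,0,.34)]: go(*w,180)
```

```text
32.02 [ 0.4453 -0.3043  0.0925] [180.    0.  179.8] [-0.7  1.   5.3] 0.451 [ 70.  32. -49. 109.  30.  53.  96.]
off [  0.03   0.15 -24.75] turn [ 0.001  0.001 -0.004]
off [  2.55  10.44 -24.74] turn [ 0.001  0.001 -0.004]
off [  4.59  20.43 -24.74] turn [ 0.001  0.001 -0.004]
off [  2.63  30.44 -24.73] turn [ 0.001  0.001 -0.004]
```

Request:
drive_tool --targets '[{"offset": [0,0,-2],"turn": [0,0,0],"gripper": -1},{"offset": [0,0,-6],"turn": [0,0,0],"gripper": -1},{"offset": [0,0,-11],"turn": [0,0,0],"gripper": -1},{"offset": [0,0,-16],"turn": [0,0,0],"gripper": -1},{"offset": [0.7,2,-21],"turn": [0,0,0],"gripper": -1},{"offset": [1.5,5.5,-24.7],"turn": [0,0,0],"gripper": -1},{"offset": [2.5,10.4,-24.7],"turn": [0,0,0],"gripper": -1},{"offset": [3.5,15.4,-24.7],"turn": [0,0,0],"gripper": -1},{"offset": [4.5,20.4,-24.7],"turn": [0,0,0],"gripper": -1},{"offset": [3.6,25.4,-24.7],"turn": [0,0,0.1],"gripper": -1},{"offset": [2.6,30.4,-24.7],"turn": [0,0,0.22],"gripper": -1}]'

```text
time_s: 33.4
tool_pos: [0.4197, 0.001, 0.3399]
tool_rot: [-179.8, 0.0, 167.0]
force: [1.6, -1.4, -2.3]
gripper_width: 0.452
```

Run:
```python
from h import *
st()
for w in [(.50,.18,.32),(.531,.247,.25),(.531,.247,.15)]: go(*w,127)
```

```text
33.4 [0.4197 0.001  0.3399] [-179.8    0.   167. ] [ 1.6 -1.4 -2.3] 0.452 [ 77.  -9. -72. 107.  -8.  76.  84.]
off [-3.8  19.25  1.94] turn [-0.002  0.001  0.698]
off [-5.32 26.49  8.92] turn [-0.002  0.001  0.698]
off [-5.31 26.52 18.92] turn [-0.002  0.001  0.698]
```

Run:
```python
from h import *
np.set_printoptions(precision=4,suppress=True)
c=np.load("w11.npy",allow_pickle=True).item()
print(onz(c,(286,212),.045),onz(c,(225,211),.03),onz(c,(281,146),.03))
```

```text
[0.5756 0.2901] [0.5314 0.2533] [0.5373 0.3333]
```

Request:
drive_tool --targets '[{"offset": [-0.6,4,0.3],"turn": [0,0,0.1],"gripper": -1},{"offset": [-1.5,8.5,0.8],"turn": [0,0,0.25],"gripper": -1},{"offset": [-2.5,13.5,1.4],"turn": [0,0,0.4],"gripper": -1},{"offset": [-3.7,18.5,2],"turn": [0,0,0.55],"gripper": -1},{"offset": [-4.7,23,3],"turn": [0,0,0.68],"gripper": -1},{"offset": [-5.3,26.5,6],"turn": [0,0,0.7],"gripper": -1},{"offset": [-5.3,26.6,11],"turn": [0,0,0.7],"gripper": -1},{"offset": [-5.3,26.6,16],"turn": [0,0,0.7],"gripper": -1},{"offset": [-5.3,26.6,18],"turn": [0,0,0.7],"gripper": -1},{"offset": [-5.3,26.6,18],"turn": [0,0,0.7],"gripper": -1}]'

```text
time_s: 34.65
tool_pos: [0.5295, 0.2468, 0.1591]
tool_rot: [-179.9, -0.1, 127.2]
force: [0.6, 0.1, -1.2]
gripper_width: 0.453
```

Run:
```python
from h import *
st()
go(.531,.248,.107,127)
im=capture("wrist");save("pics/w16.png",im)
```

```text
34.65 [0.5295 0.2468 0.1591] [-1.799e+02 -1.000e-01  1.272e+02] [ 0.6  0.1 -1.2] 0.453 [ 13.  33. -56. 100.  30.  64. -15.]
off [0.   0.2  5.21] turn [-0.002 -0.002  0.003]
```

View pics/w16.png

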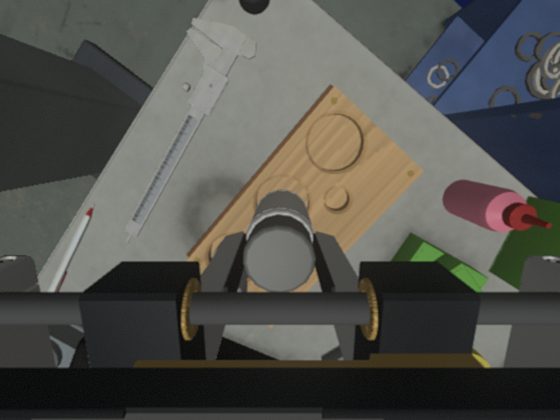

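Request:
drive_tool --targets '[{"offset": [0,0.2,1],"turn": [0,0,0],"gripper": -1},{"offset": [0,0.2,2.5],"turn": [0,0,0],"gripper": -1},{"offset": [0,0.2,4],"turn": [0,0,0],"gripper": -1},{"offset": [0,0.2,5.1],"turn": [0,0,0],"gripper": -1},{"offset": [0,0.2,5.3],"turn": [0,0,0],"gripper": -1},{"offset": [0,0.2,5.3],"turn": [0,0,0],"gripper": -1}]'

```text
time_s: 35.45
tool_pos: [0.532, 0.2485, 0.1068]
tool_rot: [180.0, -0.1, 127.1]
force: [-0.2, -0.3, -2.6]
gripper_width: 0.45
```

Request:
drive_tool --targets '[{"offset": [0,0,0.15],"turn": [0,0,0],"gripper": -1},{"offset": [0,0,0.25],"turn": [0,0,0],"gripper": -1},{"offset": [0,0,0.25],"turn": [0,0,0],"gripper": -1}]'

```text
time_s: 35.83
tool_pos: [0.5321, 0.2483, 0.1042]
tool_rot: [180.0, -0.0, 127.1]
force: [0.8, 0.1, -1.9]
gripper_width: 0.455
```

Request:
drive_tool --targets '[{"offset": [0,0,0.05],"turn": [0,0,0],"gripper": -1},{"offset": [0,0,0.05],"turn": [0,0,0],"gripper": 0},{"offset": [0,0,0.05],"turn": [0,0,0],"gripper": 0.3},{"offset": [0,0,0.05],"turn": [0,0,0],"gripper": 0.6},{"offset": [0,0,0.05],"turn": [0,0,0],"gripper": 0.6},{"offset": [0,0,-2],"turn": [0,0,0],"gripper": 0.6},{"offset": [0,0,-5],"turn": [0,0,0],"gripper": 0.6},{"offset": [0,0,-9.5],"turn": [0,0,0],"gripper": 0.6},{"offset": [0,0,-14],"turn": [0,0,0],"gripper": 0.6},{"offset": [0,0,-16],"turn": [0,0,0],"gripper": 0.6}]'

```text
time_s: 37.08
tool_pos: [0.5323, 0.2488, 0.2678]
tool_rot: [179.8, 0.0, 127.2]
force: [-0.4, 0.9, -0.3]
gripper_width: 0.799
```

Run:
```python
from h import *
st()
for w in [(.43,0,.26),(.41,-.1,.26),(.425,-.25,.26),(.444,-.392,.26)]: go(*w,180)
t=capture("scene");save("pics/s17.png",cv2.resize(t[215:325,125:255],None,fx=4.8,fy=4.8,interpolation=cv2.INTER_CUBIC))
```

```text
37.08 [0.5323 0.2488 0.2678] [179.8   0.  127.2] [-0.4  0.9 -0.3] 0.799 [ 16.  28. -60.  92.  25.  74. -11.]
off [-13.64 -23.18   0.69] turn [ 0.003  0.002 -0.922]
off [-20.41 -30.82   0.67] turn [ 0.003  0.002 -0.922]
off [-33.27 -38.68   0.64] turn [ 0.003  0.002 -0.922]
off [-45.73 -45.75   0.61] turn [ 0.003  0.002 -0.922]
```

View pics/s17.png

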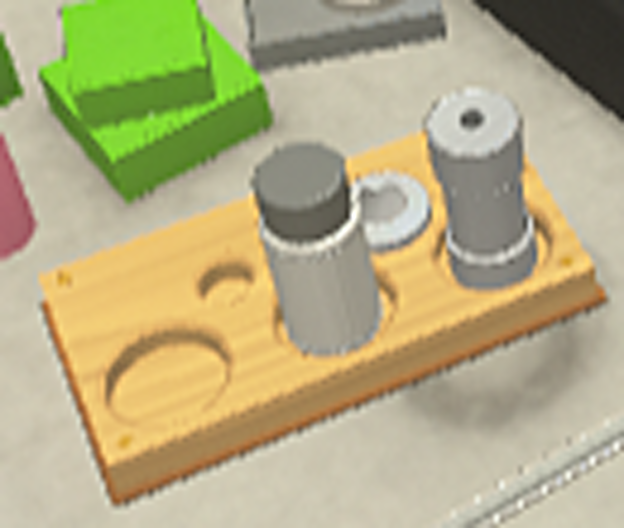

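Run:
```python
from h import *
for w in [(.50,.15,.26),(.47,.03,.26),(.45,-.08,.26),(.43,-.2,.26),(.444,-.392,.26)]: go(*w,180)
```

```text
off [-5.92 -8.59  0.85] turn [ 0.004  0.003 -0.922]
off [-13.67 -18.23   0.81] turn [ 0.004  0.003 -0.922]
off [-21.23 -26.47   0.77] turn [ 0.004  0.003 -0.922]
off [-29.59 -35.31   0.73] turn [ 0.004  0.003 -0.922]
off [-45.73 -45.79   0.69] turn [ 0.004  0.003 -0.922]
```

Request:
drive_tool --targets '[{"offset": [-2.5,-3.8,0.5],"turn": [0,0,-0.08],"gripper": 0.6},{"offset": [-5.9,-8.6,0.8],"turn": [0,0,-0.22],"gripper": 0.6},{"offset": [-9.7,-13.4,0.8],"turn": [0,0,-0.38],"gripper": 0.6},{"offset": [-13.6,-18.2,0.8],"turn": [0,0,-0.54],"gripper": 0.6},{"offset": [-17.4,-22.3,0.8],"turn": [0,0,-0.7],"gripper": 0.6},{"offset": [-19.5,-24.5,0.8],"turn": [0,0,-0.82],"gripper": 0.6}]'

```text
time_s: 37.88
tool_pos: [0.4591, -0.0339, 0.256]
tool_rot: [180.0, -0.0, 171.4]
force: [1.1, 0.1, 0.6]
gripper_width: 0.802
```

Run:
```python
from h import *
st()
for w in [(.45,-.08,.26),(.43,-.2,.26),(.444,-.392,.26),(.444,-.392,.15)]: go(*w,180)
```

```text
37.88 [ 0.4591 -0.0339  0.256 ] [180.   -0.  171.4] [1.1 0.1 0.6] 0.802 [ 64.  13. -71. 110.  13.  67.  70.]
off [ 0.21 -4.69 -0.4 ] turn [ 0.001 -0.001 -0.151]
off [  0.38 -16.85  -0.41] turn [ 0.001 -0.001 -0.151]
off [ -3.88 -35.63  -0.43] turn [ 0.001 -0.001 -0.151]
off [ -3.89 -35.63  10.57] turn [ 0.001 -0.001 -0.151]
```

Run:
```python
from h import *
for w in [(.44,-.1,.26),(.425,-.2,.26),(.444,-.392,.26),(.444,-.392,.15)]: go(*w,160)
```

```text
off [ 0.9  -6.82 -0.41] turn [ 0.001 -0.001  0.198]
off [  0.88 -16.93  -0.41] turn [ 0.001 -0.001  0.198]
off [ -3.88 -35.63  -0.43] turn [ 0.001 -0.001  0.198]
off [ -3.89 -35.63  10.57] turn [ 0.001 -0.001  0.198]
```

Request:
drive_tool --targets '[{"offset": [0.5,-3.4,0],"turn": [0,0,0.05],"gripper": 0.6},{"offset": [0.9,-7.5,0],"turn": [0,0,0.1],"gripper": 0.6},{"offset": [1,-12,0],"turn": [0,0,0.15],"gripper": 0.6},{"offset": [0.9,-17,0],"turn": [0,0,0.2],"gripper": 0.6},{"offset": [-0.5,-22.5,0],"turn": [0,0,0.2],"gripper": 0.6},{"offset": [-2,-28,0],"turn": [0,0,0.2],"gripper": 0.6},{"offset": [-3.3,-33,1],"turn": [0,0,0.2],"gripper": 0.6},{"offset": [-3.9,-35.6,4],"turn": [0,0,0.2],"gripper": 0.6},{"offset": [-3.9,-35.6,8],"turn": [0,0,0.2],"gripper": 0.6},{"offset": [-3.9,-35.6,10],"turn": [0,0,0.2],"gripper": 0.6},{"offset": [-3.9,-35.6,10],"turn": [0,0,0.2],"gripper": 0.6}]'

```text
time_s: 39.25
tool_pos: [0.4431, -0.3894, 0.1551]
tool_rot: [179.9, -0.1, 159.7]
force: [1.0, 0.1, 1.6]
gripper_width: 0.796
```

Run:
```python
from h import *
st()
im=capture("wrist");save("pics/w18.png",im[100:350])
go(.444,-.392,.055,160)
```

```text
39.25 [ 0.4431 -0.3894  0.1551] [ 1.799e+02 -1.000e-01  1.597e+02] [1.  0.1 1.6] 0.796 [ 77.  33. -53.  99.  29.  63.  85.]
off [-0.1  -0.21 10.14] turn [ 0.001 -0.    -0.005]
```

View pics/w18.png

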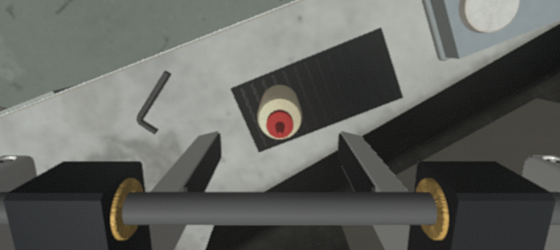

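Bottle at (281,224) full-frame, centred between the fingers. Descend and grip on the body.

Request:
drive_tool --targets '[{"offset": [-0.1,-0.1,3],"turn": [0,0,0],"gripper": 0.6},{"offset": [-0.1,-0.1,7],"turn": [0,0,0],"gripper": 0.6},{"offset": [-0.1,-0.1,9.6],"turn": [0,0,0],"gripper": 0.5},{"offset": [-0.1,-0.1,10.1],"turn": [0,0,0],"gripper": 0.2},{"offset": [-0.1,-0.1,10.1],"turn": [0,0,0],"gripper": -1},{"offset": [-0.1,-0.1,10.1],"turn": [0,0,0],"gripper": -1},{"offset": [-0.1,-0.1,10.1],"turn": [0,0,0],"gripper": -1},{"offset": [-0.1,-0.1,10.1],"turn": [0,0,0],"gripper": -1},{"offset": [-0.1,-0.1,10.1],"turn": [0,0,0],"gripper": -1}]'

```text
time_s: 40.42
tool_pos: [0.4448, -0.3917, 0.0559]
tool_rot: [180.0, 0.1, 159.7]
force: [0.1, 0.4, 8.0]
gripper_width: 0.429
```

Run:
```python
from h import *
st()
for w in [(.444,-.392,.27),(.42,-.2,.27),(.43,-.1,.27),(.45,0,.27)]: go(*w,127)
```

```text
40.42 [ 0.4448 -0.3917  0.0559] [1.800e+02 1.000e-01 1.597e+02] [0.1 0.4 8. ] 0.429 [ 73.  40. -48. 103.  36.  54.  80.]
off [  0.03  -0.05 -21.41] turn [0.001 0.001 0.57 ]
off [  8.96  17.12 -21.42] turn [0.001 0.001 0.57 ]
off [ 11.5   26.85 -21.42] turn [0.001 0.001 0.57 ]
off [ 13.1   36.92 -21.42] turn [0.001 0.001 0.57 ]
```

Request:
drive_tool --targets '[{"offset": [0,0,-2],"turn": [0,0,0],"gripper": -1},{"offset": [0,0,-6],"turn": [0,0,0],"gripper": -1},{"offset": [0,0,-11],"turn": [0,0,0],"gripper": -1},{"offset": [0,0,-16],"turn": [0,0,0],"gripper": -1},{"offset": [1,2,-20],"turn": [0,0,0],"gripper": -1},{"offset": [3,6,-21.4],"turn": [0,0,0],"gripper": -1},{"offset": [6,11.5,-21.4],"turn": [0,0,0],"gripper": -1},{"offset": [9,17,-21.4],"turn": [0,0,0.05],"gripper": -1},{"offset": [10.2,22,-21.4],"turn": [0,0,0.15],"gripper": -1},{"offset": [11.5,27,-21.4],"turn": [0,0,0.3],"gripper": -1}]'

```text
time_s: 41.68
tool_pos: [0.4298, -0.0965, 0.2699]
tool_rot: [-180.0, 0.0, 142.2]
force: [0.3, -0.5, -0.4]
gripper_width: 0.43
```

Run:
```python
from h import *
st()
for w in [(.45,0,.27),(.50,.15,.27),(.536,.330,.24),(.536,.330,.12)]: go(*w,120)
```

```text
41.67 [ 0.4298 -0.0965  0.2699] [-180.     0.   142.2] [ 0.3 -0.5 -0.4] 0.43 [ 73.   6. -67. 111.   6.  67.  56.]
off [ 4.31  8.87 -0.01] turn [-0.001  0.001  0.388]
off [ 9.54 23.79 -0.03] turn [-0.001  0.001  0.388]
off [17.72 40.22  2.96] turn [-0.001  0.001  0.388]
off [17.73 40.23 14.96] turn [-0.001  0.001  0.388]
```

Request:
drive_tool --targets '[{"offset": [2,4,0],"turn": [0,0,0.1],"gripper": -1},{"offset": [4.3,8.9,0],"turn": [0,0,0.25],"gripper": -1},{"offset": [6,13.8,0],"turn": [0,0,0.38],"gripper": -1},{"offset": [7.8,18.8,0],"turn": [0,0,0.39],"gripper": -1},{"offset": [9.5,23.8,0],"turn": [0,0,0.39],"gripper": -1},{"offset": [12,28.8,0],"turn": [0,0,0.39],"gripper": -1},{"offset": [14.3,33.4,0],"turn": [0,0,0.39],"gripper": -1},{"offset": [16.4,37.5,1],"turn": [0,0,0.39],"gripper": -1},{"offset": [17.7,40.2,4],"turn": [0,0,0.39],"gripper": -1},{"offset": [17.7,40.2,9],"turn": [0,0,0.39],"gripper": -1},{"offset": [17.7,40.2,13],"turn": [0,0,0.39],"gripper": -1},{"offset": [17.7,40.2,14],"turn": [0,0,0.39],"gripper": -1}]'

```text
time_s: 43.18
tool_pos: [0.5339, 0.3278, 0.1287]
tool_rot: [-179.9, -0.1, 120.1]
force: [0.4, 0.7, -1.1]
gripper_width: 0.435
```

Run:
```python
from h import *
st()
go(.536,.330,.07,120)
im=capture("wrist");save("pics/w19.png",im)
```

```text
43.17 [0.5339 0.3278 0.1287] [-1.799e+02 -1.000e-01  1.201e+02] [ 0.4  0.7 -1.1] 0.435 [  3.  40. -54.  95.  35.  64. -31.]
off [0.07 0.3  5.87] turn [-0.002 -0.001  0.002]
```

View pics/w19.png

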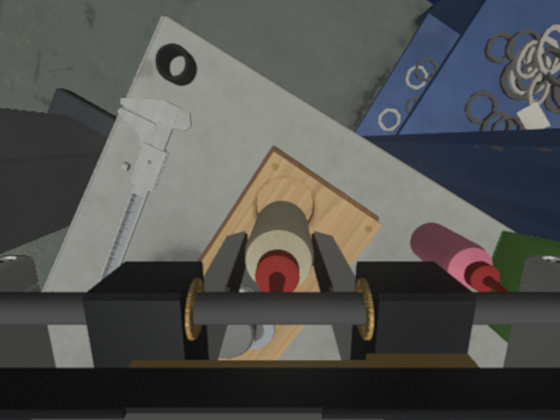

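Request:
drive_tool --targets '[{"offset": [0.1,0.2,1.5],"turn": [0,0,0],"gripper": -1},{"offset": [0.1,0.2,3],"turn": [0,0,0],"gripper": -1},{"offset": [0.1,0.2,4.5],"turn": [0,0,0],"gripper": -1},{"offset": [0.1,0.2,5.6],"turn": [0,0,0],"gripper": -1},{"offset": [0.1,0.2,5.8],"turn": [0,0,0],"gripper": -1},{"offset": [0.1,0.2,5.8],"turn": [0,0,0],"gripper": -1}]'

```text
time_s: 43.98
tool_pos: [0.5359, 0.3305, 0.0717]
tool_rot: [180.0, -0.1, 120.1]
force: [-0.5, -0.2, -1.1]
gripper_width: 0.435
```

Request:
drive_tool --targets '[{"offset": [0,0,0.2],"turn": [0,0,0],"gripper": -1},{"offset": [0,0,0.4],"turn": [0,0,0],"gripper": -1},{"offset": [0,0,0.4],"turn": [0,0,0],"gripper": -1}]'

```text
time_s: 44.35
tool_pos: [0.5358, 0.3303, 0.0674]
tool_rot: [180.0, -0.1, 120.1]
force: [-0.3, 0.4, -1.3]
gripper_width: 0.436
```

Request:
drive_tool --targets '[{"offset": [0,0,0.05],"turn": [0,0,0],"gripper": -1},{"offset": [0,0,0.05],"turn": [0,0,0],"gripper": 0},{"offset": [0,0,0.05],"turn": [0,0,0],"gripper": 0.3},{"offset": [0,0,0.05],"turn": [0,0,0],"gripper": 0.6},{"offset": [0,0,0.05],"turn": [0,0,0],"gripper": 0.6},{"offset": [0,0,-2],"turn": [0,0,0],"gripper": 0.6},{"offset": [0,0,-5],"turn": [0,0,0],"gripper": 0.6},{"offset": [0,0,-9.5],"turn": [0,0,0],"gripper": 0.6},{"offset": [0,0,-14],"turn": [0,0,0],"gripper": 0.6},{"offset": [0,0,-18],"turn": [0,0,0],"gripper": 0.6},{"offset": [0,0,-19],"turn": [0,0,0],"gripper": 0.6},{"offset": [0,0,-19],"turn": [0,0,0],"gripper": 0.6}]'

```text
time_s: 45.85
tool_pos: [0.5359, 0.3302, 0.2583]
tool_rot: [179.9, -0.0, 120.1]
force: [0.3, 1.0, -0.1]
gripper_width: 0.801
```

Run:
```python
from h import *
st()
save("pics/w20.png",capture("wrist"))
save("pics/s20.png",cv2.resize(capture("scene")[160:330,100:460],None,fx=2.2,fy=2.2,interpolation=cv2.INTER_CUBIC))
```

```text
45.85 [0.5359 0.3302 0.2583] [179.9  -0.  120.1] [ 0.3  1.  -0.1] 0.801 [  6.  33. -59.  87.  29.  76. -26.]
```

View pics/w20.png

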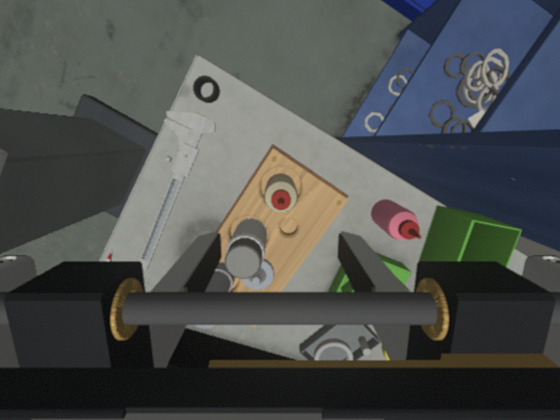

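View pics/s20.png

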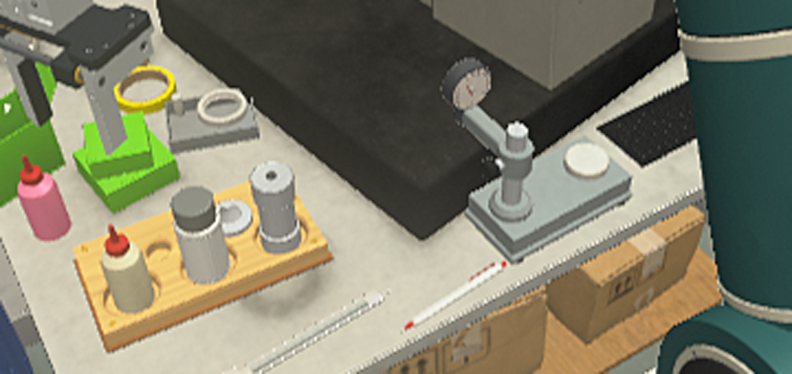

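```bash
python3 -c "
from cell import *
print(finish_job())"
```

```text
the job is handed in; nothing more can be done
None
```

The job is done and was handed in at about 46 s on the robot's clock. I moved the oil bottle and the cleaner can upright onto the mat. I then fitted the flat anvil into the comparator socket and put the can and the bottle back upright in their own pockets. The spot anvil and the setting master were not touched.

**Last checks**
- **Images:** the final scene and wrist pictures show the anvil head flat on the comparator base. Both tall things stand upright in their pockets, the spot anvil is in its bore, and the hand is clear of everything. I judged full seating from these pictures and from the fingers' height at release. I did not measure it separately.
- **Forces:** contact forces stayed low. The highest reading was 21 N, when the can touched the mat.

**What disagreed or went off plan**
- **Camera positions:** the three cameras differed by 2–5 mm, mostly in y. I corrected for this using parts whose position I knew from the grip.
- **Bottle grip:** my first closing, aimed at the bottle's cap, caught its shoulder instead. I gripped it again high on the body.
- **Joint 3:** it came to -72° during transit, against a limit of -73.04°. It stayed inside the limit at every reading I took.

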